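# Line up burner valves against the air-raised stop bar

## Robot

A 6-joint arm with a two-finger parallel gripper is mounted at the origin on the work surface. World frame = base frame: x ahead of the robot, y to its left, z up, the work surface at z = 0. Lengths are in m, angles in rad, forces in N, time in s.
With the tool pointing down it reaches from about 0.225 to 0.875 m from the base axis. Payload 3.4 kg.
Tool frame: the origin (TCP) lies on the centre line of the jaws, within the pads' length; the fingertips stand 17 mm ahead of it and the grasp point (between the pads) lies 2 mm behind it (manip.finger_overhang is the distance from the TCP to the fingertips, in m); y points along the fingers, x is the direction in which the jaws open and shut, and the axes are right-handed (so a half turn about y gives the same grasp; the last joint's range is limited). The gripper opens to 85 mm and grips with 20 to 120 N. Pads are 22 mm wide; open, the fingers measure 114 mm over their backs; the gripper's body (76 mm by 85 mm) begins 54 mm behind the grasp point. The pads swing forward as they close: fully open they stand 13 mm farther back than shut.
Start: joints at [-1.247, 0.276, 1.505, -0, 1.361, -0.121], TCP at [0.247, -0.519, 0.248] pointing down, gripper open.
Joint ranges: [-2.89, 2.89], [-0.75, 2.08], [0.22, 2.7], [-1.18, 4.32], [0.11, 2.71], [-2.7, 2.7]. Speed limits (rad/s): [2.57, 2.57, 3.14, 3.14, 3.14, 3.14].

## Interface

Orientations are given as a unit quaternion [w, x, y, z].
In Python, from rig import manip gives the robot as it stands.
- The arm moves only by the tool arm_command, never from a script. Its argument "commands" is a list of rows, each a list of 3 entries, a list of its own where there are three numbers: the finger opening in cm, from 0 to 8.54, then the shift along the world's x, y, z in cm, then the turn about the world's z in rad. A call has 1 to 12 rows; each row shifts and turns the commanded pose from where the row before left it; what a row does not reach is not made up. A row lasts 1/10 s, in which the tool goes at most 50 mm and 8.59 degrees, less where a joint would pass 70% of its speed; a pose out of reach is approached as far as the arm can. A call with a gripper value outside its range is refused whole. The fingers move at their own pace and stop on an object; "grip_force" is the grip in N (left out, the last holds). Time passes only in rows, so rows that do not move let the fingers close. It gives the time, the measured TCP pose, the force and the opening at its end, in the units of the state.
- manip.get_state(): the state, without advancing time (a new reading comes with each control period).
- manip.get_image(name): name is "scene" or "side" or "wrist"; returns a dict with "pixels" (480x640x3 uint8, red, green, blue), "range_z" (480x640 float32, m along the optical axis (not along the pixel's ray), 0 where there is no reading), "intrinsics" (3x3 intrinsics, pixels), "k1" (the pictures are not rectified: a ray, as slopes to the right and down, at radius r is drawn at 1 + k1 r^2 times it, then the intrinsics apply), "R" (3x3) and "t" (3): a world point X has camera coordinates R X + t. Camera axes: x right, y down, z forward; pixel columns grow to the right and rows downward; lengths in m; the calibration is good to about 2 mm. A picture is of the moment at which its call begins.
- manip.sign_off(): hands the job in, once; it reports no verdict.
The state is a dict: "clock": time; "qpos": joint angles; "qd": joint speeds; "effort": joint torques, N m; "position": TCP position; "ee_rot": TCP orientation; "contact_force": force on the tool from outside, world axes, zero at the start; "moment": the same for the moment, N m; "width": finger opening in m.
Only numpy, scipy, OpenCV 4.12 (cv2) and the standard library are available. Lean on these libraries where they do the work, as an engineer would, in place of code of your own. Each camera call takes 0.05 s, during which the arm holds its last target.

## Task

Pull the red air knob straight out until it clicks on, so that the yellow stop bar rises, then stand every burner valve upright against the bar, centred on the white lines one to a line, starting at the line by the red dot and leaving no gap, each with its black control knob pointing along its line, straight away from the bar. When the whole row stands, push the air knob fully home again to drop the bar, leaving the row as it is. Do not knock over or push aside the blue cartridges or the green housing.

Things in the scene. Friction and masses are not known exactly. Their poses are not given: they have to be found in the camera images.
- air_knob (a joint): travel of the air knob in m: 0 = fully in (off, bar down), 0.025 = fully out (on, bar up). A sprung detent holds it at either end; about 6 N to leave an end; past mid-travel it snaps to the other. It only slides. It sits on the front of a grey fixed box 80 mm deep, 100 wide, 85 high; a blue box of that size with a gauge on the other side has no use here, and the two may trade places.
- knob_grip (a point): centre of the red air knob, a cylinder 36 mm in diameter and 24 mm long with a level axis 55 mm above the bench, on the front of its grey box; the point moves with the knob. Site x points into the box, so the knob is pulled along -x. Pushed in, the knob's back is 14 mm and its front 38 mm from the box's face, with a 12 mm stem between. The box's pose varies.
- row: row station: grey inlay flush with the bench, 155 x 420 mm, fixed (pose varies). Origin on the bench in the middle of the row (midway between marks 3 and 4); +x points from the row to the yellow stop bar, +y along the row towards the red dot. White lines run from the marks towards -x. The bar's face is at x = +25 mm: a valve touching it has its axis at x = 0.
- mark1 (a point): place 1 of 6 in the row (beside the red dot), on the bench, centre of the white disc at the end of white line 1: where a valve's axis belongs when it touches the bar. Places are 65 mm apart. The yellow stop bar behind them is 390 mm long, 10 mm thick; down, its top is level with the bench; up, it stands 24 mm high.
- mark2 (a point): place 2 of 6 in the row, on the bench, centre of the white disc at the end of white line 2: where a valve's axis belongs when it touches the bar. Places are 65 mm apart. The yellow stop bar behind them is 390 mm long, 10 mm thick; down, its top is level with the bench; up, it stands 24 mm high.
- mark3 (a point): place 3 of 6 in the row, on the bench, centre of the white disc at the end of white line 3: where a valve's axis belongs when it touches the bar. Places are 65 mm apart. The yellow stop bar behind them is 390 mm long, 10 mm thick; down, its top is level with the bench; up, it stands 24 mm high.
- mark4 (a point): place 4 of 6 in the row, on the bench, centre of the white disc at the end of white line 4: where a valve's axis belongs when it touches the bar. Places are 65 mm apart. The yellow stop bar behind them is 390 mm long, 10 mm thick; down, its top is level with the bench; up, it stands 24 mm high.
- mark5 (a point): place 5 of 6 in the row, on the bench, centre of the white disc at the end of white line 5: where a valve's axis belongs when it touches the bar. Places are 65 mm apart. The yellow stop bar behind them is 390 mm long, 10 mm thick; down, its top is level with the bench; up, it stands 24 mm high.
- mark6 (a point): place 6 of 6 in the row, on the bench, centre of the white disc at the end of white line 6: where a valve's axis belongs when it touches the bar. Places are 65 mm apart. The yellow stop bar behind them is 390 mm long, 10 mm thick; down, its top is level with the bench; up, it stands 24 mm high.
- valve1: burner valve, loose, about 0.2 kg, upright; may be absent (4 to 6 present, all alike). Origin: centre of its underside, z up. Foot 50 mm across, 12 mm high; steel body 34 mm across up to 38 mm; brass neck to grip, 22 mm across, from 38 to 78 mm (top). Black control knob, 18 mm across, 24 mm up, sticks out 42 mm from the axis towards own -x. Rightly turned, its x axis is along the row's x.
- valve2: burner valve, loose, about 0.2 kg, upright; may be absent (4 to 6 present, all alike). Origin: centre of its underside, z up. Foot 50 mm across, 12 mm high; steel body 34 mm across up to 38 mm; brass neck to grip, 22 mm across, from 38 to 78 mm (top). Black control knob, 18 mm across, 24 mm up, sticks out 42 mm from the axis towards own -x. Rightly turned, its x axis is along the row's x.
- valve3: burner valve, loose, about 0.2 kg, upright; may be absent (4 to 6 present, all alike). Origin: centre of its underside, z up. Foot 50 mm across, 12 mm high; steel body 34 mm across up to 38 mm; brass neck to grip, 22 mm across, from 38 to 78 mm (top). Black control knob, 18 mm across, 24 mm up, sticks out 42 mm from the axis towards own -x. Rightly turned, its x axis is along the row's x.
- valve4: burner valve, loose, about 0.2 kg, upright; may be absent (4 to 6 present, all alike). Origin: centre of its underside, z up. Foot 50 mm across, 12 mm high; steel body 34 mm across up to 38 mm; brass neck to grip, 22 mm across, from 38 to 78 mm (top). Black control knob, 18 mm across, 24 mm up, sticks out 42 mm from the axis towards own -x. Rightly turned, its x axis is along the row's x.
- valve5: burner valve, loose, about 0.2 kg, upright; may be absent (4 to 6 present, all alike). Origin: centre of its underside, z up. Foot 50 mm across, 12 mm high; steel body 34 mm across up to 38 mm; brass neck to grip, 22 mm across, from 38 to 78 mm (top). Black control knob, 18 mm across, 24 mm up, sticks out 42 mm from the axis towards own -x. Rightly turned, its x axis is along the row's x.
- valve6: burner valve, loose, about 0.2 kg, upright; may be absent (4 to 6 present, all alike). Origin: centre of its underside, z up. Foot 50 mm across, 12 mm high; steel body 34 mm across up to 38 mm; brass neck to grip, 22 mm across, from 38 to 78 mm (top). Black control knob, 18 mm across, 24 mm up, sticks out 42 mm from the axis towards own -x. Rightly turned, its x axis is along the row's x.
- valve1_nose (a point): outer end of the black control knob of valve 1, 42 mm from the valve's axis, 24 mm above its underside
- valve2_nose (a point): outer end of the black control knob of valve 2, 42 mm from the valve's axis, 24 mm above its underside
- valve3_nose (a point): outer end of the black control knob of valve 3, 42 mm from the valve's axis, 24 mm above its underside
- valve4_nose (a point): outer end of the black control knob of valve 4, 42 mm from the valve's axis, 24 mm above its underside
- valve5_nose (a point): outer end of the black control knob of valve 5, 42 mm from the valve's axis, 24 mm above its underside
- valve6_nose (a point): outer end of the black control knob of valve 6, 42 mm from the valve's axis, 24 mm above its underside
- cartridge_a: blue gas cartridge, 90 mm in diameter, 89 mm high, loose, origin at the centre of its underside; to be left alone
- cartridge_b: blue gas cartridge, 90 mm in diameter, 89 mm high, loose, origin at the centre of its underside; to be left alone
- housing: lime green stove housing, 108 mm in diameter, 118 mm high, loose, origin at the centre of its underside; to be left alone

How it is judged:
By the outcome, as a careful person would: the job done as asked, in the order asked, and still so for the second after the job is handed in, with the robot touching nothing.
Of valve1, valve2, valve3, valve4, valve5, valve6 only 4 to 6 are there at a start; the rules pass over those that are not, and their reading is None.
At some moment in a run one of valve1, valve2, valve3, valve4, valve5, valve6 may be knocked a few centimetres aside while the robot is not near it.
It also fails if it takes over 210 s, if anything falls off the work surface, if the arm or the gripper's body presses on something with over 40 N, if the wrist force passes 120 N, or if a joint passes its speed limit or range.

## Working session

There is one attempt and no reset: what is moved stays moved. The work goes in short steps, Python scripts to look and compute and a tool call to move; the robot and the scene stay as the last step left them, time stands still between calls to the robot, and variables do not carry over. Pictures are saved under pics/ and viewed, and the job is handed in when it is done.

Besides the shell and the picture viewer there is one more tool, called after "Call:" in YAML: its name, and indented under it one key for each argument. arm_command: Moves the arm, as the interface text tells. Its arguments: {"type":"object","properties":{"commands":{"type":"array"},"grip_force":{"type":"number"}},"required":["commands"]}

```bash
ls; mkdir -p pics; python3 - <<'E'
from rig import manip
import cv2
s=manip.get_state(); print({k:s[k] for k in('clock','position','ee_rot','contact_force','width')})
for n in("scene","side","wrist"):
    d=manip.get_image(n); cv2.imwrite(f"pics/{n}0.png",d["pixels"][:,:,::-1]); print(n,d["intrinsics"].tolist(),d["k1"],d["R"].round(3).tolist(),d["t"])
E
```

```text
pics
{'clock': 0.0, 'position': array([ 0.24722974, -0.51856041,  0.24742928]), 'ee_rot': array([ 0.59838785, -0.5975341 ,  0.37793296, -0.37689741]), 'contact_force': array([0.45465052, 0.03936444, 0.02548527]), 'width': 0.0855524683548759}
scene [[550.1971374110409, 0.0, 326.7202272149195], [0.0, 550.1971374110409, 241.94699472757023], [0.0, 0.0, 1.0]] -0.17020567000233416 [[0.302, 0.953, -0.013], [0.57, -0.191, -0.799], [-0.764, 0.234, -0.601]] [-0.18931536 -0.29629319  1.68423103]
side [[522.8315490949444, 0.0, 324.3106402095236], [0.0, 522.8315490949444, 240.16136015865044], [0.0, 0.0, 1.0]] 0.027433364290292785 [[-0.986, -0.167, -0.013], [-0.068, 0.471, -0.88], [0.153, -0.866, -0.476]] [0.58347755 0.12080848 1.09977805]
wrist [[401.04320174185784, 0.0, 315.971017126688], [0.0, 401.04320174185784, 237.4657469273929], [0.0, 0.0, 1.0]] 0.029151332150007942 [[0.43, -0.903, -0.002], [-0.867, -0.414, 0.277], [-0.251, -0.118, -0.961]] [-0.57435121 -0.03656499  0.38060133]
```

View pics/scene0.png

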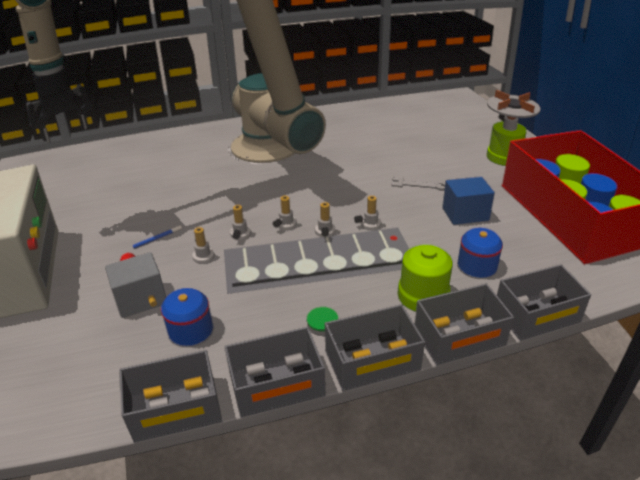

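View pics/side0.png

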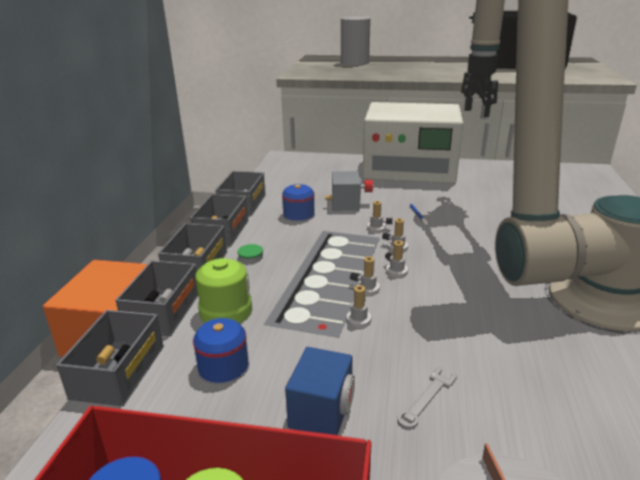

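View pics/wrist0.png

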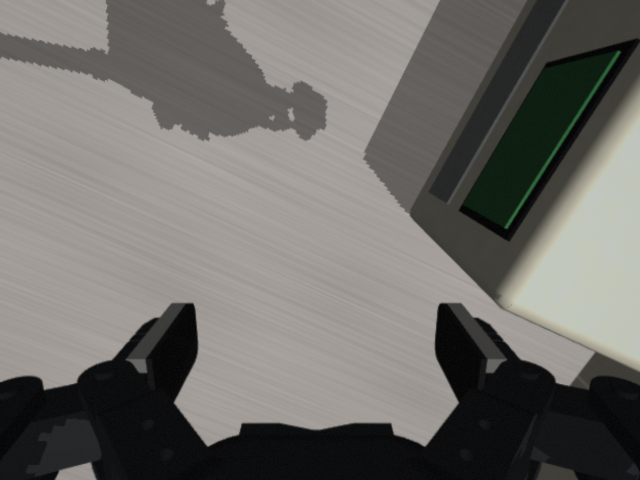

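```bash
cat > h.py <<'E'
from rig import manip
import numpy as np, cv2
def cam(n):
    d=manip.get_image(n); d['hsv']=cv2.cvtColor(d['pixels'],cv2.COLOR_RGB2HSV); return d
def rays(d,uv):
    uv=np.asarray(uv,float).reshape(-1,1,2)
    p=cv2.undistortPointsIter(uv,d['intrinsics'],np.array([d['k1'],0,0,0.]),None,None,(3,50,1e-10)).reshape(-1,2)
    return np.c_[p,np.ones(len(p))]
def onplane(d,uv,z):
    r=rays(d,uv)@d['R']; c=-d['R'].T@d['t']
    return c+r*((z-c[2])/r[:,2])[:,None]
def depthpts(d,mask):
    v,u=np.nonzero(mask&(d['range_z']>0)); r=rays(d,np.c_[u,v])
    return (r*d['range_z'][v,u][:,None]-d['t'])@d['R']
def proj(d,X):
    X=np.atleast_2d(X).astype(float)
    return cv2.projectPoints(X,cv2.Rodrigues(d['R'])[0],d['t'],d['intrinsics'],np.array([d['k1'],0,0,0.]))[0].reshape(-1,2)
def twoview(ds,uvs):
    A=np.zeros((3,3));b=np.zeros(3);L=[]
    for d,uv in zip(ds,uvs):
        r=(rays(d,[uv])@d['R'])[0]; r/=np.linalg.norm(r); c=-d['R'].T@d['t']
        P=np.eye(3)-np.outer(r,r); A+=P;b+=P@c;L.append((P,c))
    X=np.linalg.solve(A,b); return X,[np.linalg.norm(P@(X-c)) for P,c in L]
def blobs(mask,amin=20,amax=1e9):
    n,l,s,c=cv2.connectedComponentsWithStats(mask.astype(np.uint8)); return [(c[i],s[i],l==i) for i in range(1,n) if amin<=s[i][4]<=amax]
E
python3 - <<'E'
from h import *
for n,(x,y,w,h) in dict(scene=(90,170,330,150),side=(250,160,180,180)).items():
    d=cam(n); c=d['pixels'][y:y+h,x:x+w,::-1]; f=min(800/w,600/h); cv2.imwrite(f'pics/{n}1.png',cv2.resize(c,None,fx=f,fy=f,interpolation=cv2.INTER_CUBIC))
    H=d['hsv'].astype(int)
    r=((H[...,0]<6)|(H[...,0]>174))&(H[...,1]>150)&(H[...,2]>80)
    br=(H[...,0]>10)&(H[...,0]<25)&(H[...,1]>120)&(H[...,2]>90)
    wh=(H[...,1]<45)&(H[...,2]>200)
    print(n)
    for k,m in(('red',r),('brass',br),('white',wh)):
        for c,s,mm in blobs(m,15,1500): 
            p=depthpts(d,mm); print(k,c.round(1),s[:5],np.median(p,0).round(3))
E
```

```text
scene
red [393.3 237.6] [391 236   6   4  18] [0.568 0.183 0.002]
red [ 31.1 243.2] [ 27 238   9  12  79] [ 0.539 -0.592  0.153]
red [126.3 255.9] [121 253  12   7  55] [ 0.533 -0.415  0.072]
brass [10.   3.4] [ 3  0 16  8 86] [-0.796 -0.813  0.395]
brass [275.    2.9] [273   0   5   7  25] [-0.798  0.23   0.248]
brass [300.7   1.7] [292   0  20   5  86] [-0.797  0.339  0.242]
brass [3.321e+02 3.000e-01] [326   0  16   2  22] [-0.798  0.472  0.236]
brass [172.1  14.7] [161  11  22   8 134] [-0.796 -0.195  0.246]
brass [134.2  20. ] [124  16  22   9 133] [-0.796 -0.347  0.246]
brass [96.6 25.8] [ 86  22  22   9 130] [-0.795 -0.496  0.247]
brass [63.  31.5] [56 28 15  8 86] [-0.797 -0.632  0.245]
brass [18.3 40. ] [12 36 14  9 77] [-0.796 -0.813  0.247]
brass [481.3  38.5] [474  36  16   6  84] [-0.796  1.243  0.006]
brass [454.5  40.6] [447  38  16   6  86] [-0.799  1.099  0.007]
brass [426.4  42.9] [418  40  18   7  91] [-0.799  0.945  0.006]
brass [397.9  45.3] [390  42  17   7  91] [-0.797  0.798  0.008]
brass [367.   48.4] [358  45  19   8 112] [-0.798  0.644  0.005]
brass [335.9 
[... 3563 characters left out ...]

brass [359.2 289.3] [355 287   9   5  34] [0.496 0.157 0.075]
brass [217.9 327. ] [215 325   7   5  28] [0.719 0.323 0.087]
brass [139.5 354.7] [126 332  29  45 268] [0.848 0.362 0.046]
brass [104.7 354. ] [ 97 345  16  19 172] [0.924 0.352 0.028]
brass [192.5 473.9] [185 470  16  10  16] [0.672 0.565 0.038]
white [337.9 240.9] [329 237  19   9 134] [ 0.585 -0.171 -0.001]
white [331.2 253.1] [322 249  20   9 151] [ 0.593 -0.108 -0.001]
white [323.9 266.5] [314 262  21  10 173] [ 0.6   -0.042 -0.002]
white [315.7 281. ] [305 276  23  11 203] [ 0.607  0.023 -0.001]
white [306.9 297.1] [296 291  23  13 238] [ 0.615  0.088 -0.001]
white [297.  314.7] [285 308  25  14 279] [ 0.622  0.154 -0.001]
```

```bash
ls pics
```

```text
scene0.png
scene1.png
side0.png
side1.png
wrist0.png
```

View pics/scene1.png

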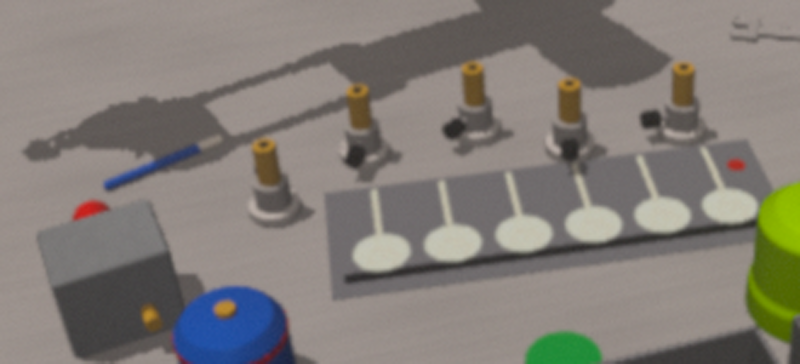

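View pics/side1.png

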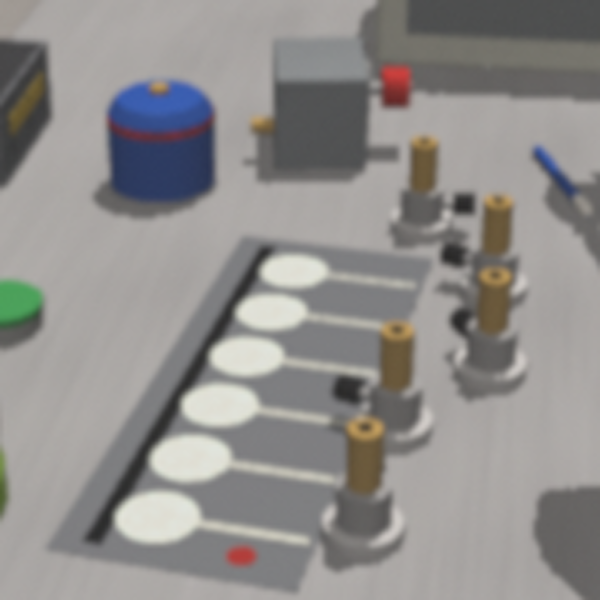

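```bash
python3 - <<'E'
from h import *
from scipy.spatial.transform import Rotation as Ro
s=manip.get_state(); q=s['ee_rot']; M=Ro.from_quat(np.r_[q[1:],q[0]]).as_matrix(); print(M.round(3)); 
for n in('scene','side'):
    d=cam(n); p=depthpts(d,np.ones((480,640),bool))
    m=(p[:,2]>.075)&(p[:,2]<.095)&(p[:,0]>.5)&(p[:,0]<.72)&(p[:,1]>-.47)&(p[:,1]<-.3)
    q=p[m]; print(n,m.sum(),np.median(q[:,2])); 
    r=cv2.minAreaRect(q[:,:2].astype(np.float32)); print(r,cv2.boxPoints(r).round(3).tolist())
    m=(p[:,0]>.1)&(p[:,0]<.9)&(abs(p[:,1])<.45)&(abs(p[:,2])<.03); print('bench',np.median(p[m][:,2]))
w=cam('wrist'); print((M.T@(-w['R'].T@w['t']-s['position'])).round(4),(w['R']@M).round(3))
E
```

```text
[[ 0.43  -0.     0.903]
 [-0.903  0.001  0.43 ]
 [-0.001 -1.     0.   ]]
scene 1572 0.08476032648095726
((0.6393765211105347, -0.3843385577201843), (0.21512454748153687, 0.1134437844157219), 24.760995864868164) [[0.5180000066757202, -0.3779999911785126], [0.5649999976158142, -0.48100000619888306], [0.7609999775886536, -0.39100000262260437], [0.7129999995231628, -0.2879999876022339]]
bench 0.0012361797201474274
side 473 0.08179831420633721
((0.6430282592773438, -0.3779812753200531), (0.19445718824863434, 0.10946806520223618), 22.239582061767578) [[0.5320000052452087, -0.36399999260902405], [0.5740000009536743, -0.4650000035762787], [0.7540000081062317, -0.3919999897480011], [0.7120000123977661, -0.29100000858306885]]
bench -0.0014382392477696906
[ 0.0003 -0.1276  0.0701] [[ 1.    -0.    -0.   ]
 [-0.    -0.277 -0.961]
 [ 0.     0.961 -0.277]]
```

Call:
arm_command:
  commands:
    - [8.5,[4,2,0.5],0]
    - [8.5,[4,2,0.5],0]
    - [8.5,[4,2,0.5],0]
    - [8.5,[4,2,0.5],0]
    - [8.5,[4,2,0.5],0]
    - [8.5,[4,2,0.5],0]
    - [8.5,[4,2,0],0]
    - [8.5,[4,2,0],0]
    - [8.5,[0,0,0],0]
    - [8.5,[0,0,0],0]

```text
clock: 1.4
position: [0.5679, -0.3584, 0.2777]
ee_rot: [-0.598, 0.599, -0.377, 0.376]
contact_force: [-0.2, -0.4, 0.5]
width: 0.085
```

```bash
python3 - <<'E'
from h import *
d=cam('wrist'); cv2.imwrite('pics/w2.png',d['pixels'][:,:,::-1])
p=depthpts(d,np.ones((480,640),bool)); print(manip.get_state()['position'])
m=(abs(p[:,2]-.085)<.006)&(p[:,0]>.5)&(p[:,0]<.72)&(p[:,1]>-.47)&(p[:,1]<-.3)
q=p[m];print(m.sum(),np.median(q[:,2])); r=cv2.minAreaRect(q[:,:2].astype(np.float32)); print(r,cv2.boxPoints(r).round(3).tolist())
E
```

```text
[ 0.56700323 -0.35910706  0.27794683]
15175 0.08650231386611587
((0.6401216983795166, -0.38284775614738464), (0.1930086463689804, 0.11430754512548447), 24.748661041259766) [[0.5289999842643738, -0.3709999918937683], [0.5759999752044678, -0.4749999940395355], [0.7519999742507935, -0.39399999380111694], [0.7039999961853027, -0.29100000858306885]]
```

View pics/w2.png

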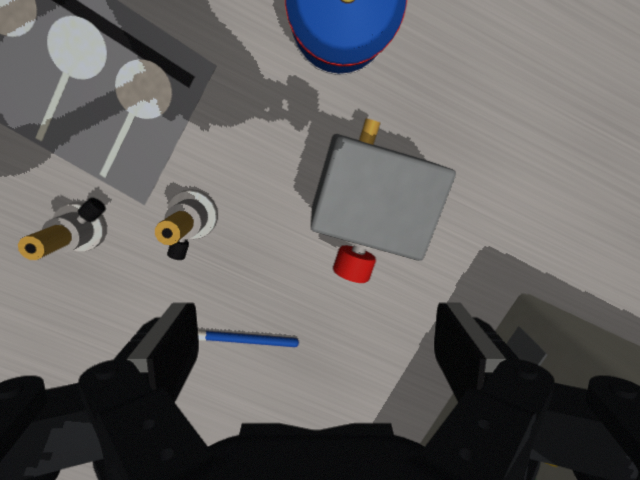

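```bash
python3 - <<'E'
from h import *
d=cam('wrist'); H=d['hsv'].astype(int); v,u=np.mgrid[:480,:640]
rg=d['range_z']; 
X=np.zeros((480,640,3)); ok=rg>0; X[ok]=depthpts(d,ok)
m=(abs(X[...,2]-.086)<.005)&(u>290)&(u<470)&(v>120)&(v<270)&(H[...,1]<60)
b=max(blobs(m,500),key=lambda b:b[1][4]); q=X[b[2]]; r=cv2.minAreaRect(q[:,:2].astype(np.float32)); print('depth rect',r,np.median(q[:,2]))
c=max(cv2.findContours(b[2].astype(np.uint8),0,1)[0],key=len).reshape(-1,2)
pc=onplane(d,c,.085)[:,:2].astype(np.float32); print('ray rect',cv2.minAreaRect(pc),cv2.boxPoints(cv2.minAreaRect(pc)).round(4).tolist())
R=((H[...,0]<6)|(H[...,0]>174))&(H[...,1]>150)&(H[...,2]>60)&(v>200)&(u>300)&(u<420)
b=max(blobs(R,50),key=lambda b:b[1][4]); print(b[0],b[1]); q=X[b[2]]; print('knob',np.median(q,0),q.max(0),q.min(0))
t=q[q[:,2]>.066]; print(t.mean(0), cv2.minAreaRect(q[:,:2].astype(np.float32)))
uv1=b[0]
s=cam('side');H=s['hsv'].astype(int);R=((H[...,0]<6)|(H[...,0]>174))&(H[...,1]>150)&(H[...,2]>80)
R[:170]=0;R[200:]=0;bb=blobs(R,20)[0]; print(bb[0],twoview([d,s],[uv1,bb[0]]))
E
```

```text
depth rect ((0.5973925590515137, -0.4027976095676422), (0.08127877116203308, 0.10058555006980896), 9.421050071716309) 0.08675341873438208
ray rect ((0.5978375673294067, -0.40227922797203064), (0.08043355494737625, 0.09999260306358337), 9.61304759979248) [[0.5497999787330627, -0.3596999943256378], [0.5665000081062317, -0.45829999446868896], [0.645799994468689, -0.4449000060558319], [0.6291000247001648, -0.34630000591278076]]
[353.47124304 263.55658627] [ 334  244   41   38 1078]
knob [ 0.53572653 -0.41060152  0.07163384] [0.54759199 0.         0.07638732] [ 0.         -0.43024074  0.        ]
[ 0.53441651 -0.41236785  0.07196809] ((0.2800941467285156, -0.20522159337997437), (0.03594204783439636, 0.6935290098190308), 50.803524017333984)
[368.28571429 184.66071429] (array([ 0.53193567, -0.41422747,  0.05716676]), [np.float64(0.00019420865216192583), np.float64(0.00019420865216186688)])
```

Call:
arm_command:
  commands:
    - [8.5,[-1.2,-1.8,-3],-0.14]
    - [8.5,[-1.2,-1.8,-3],-0.137]
    - [8.5,[-1.2,-1.9,-3],0]
    - [8.5,[0,0,-3],0]
    - [8.5,[0,0,-3],0]
    - [8.5,[0,0,0],0]
    - [8.5,[0,0,0],0]

```text
clock: 2.25
position: [0.5305, -0.4149, 0.1288]
ee_rot: [-0.54, 0.54, -0.457, 0.457]
contact_force: [0.0, -0.4, 0.7]
width: 0.0851
```

```bash
cat > st.py <<'E'
from h import *
from scipy.spatial.transform import Rotation as Ro
def st():
    s=manip.get_state(); q=s['ee_rot']; M=Ro.from_quat(np.r_[q[1:],q[0]]).as_matrix()
    return s['position'],np.arctan2(M[1,0],M[0,0]),s
if __name__=='__main__':
    p,a,s=st(); print(p.round(4),'xang',a.round(4),s['contact_force'].round(1),round(s['width'],4),s['qpos'].round(2),s['clock'])
E
python3 st.py; python3 - <<'E'
from h import *
d=cam('wrist'); cv2.imwrite('pics/w3.png',d['pixels'][:,:,::-1])
E
```

```text
[ 0.5305 -0.4149  0.1288] xang -1.4046 [ 0.  -0.4  0.7] 0.0851 [-0.77  0.5   1.45 -0.    1.19  0.64] 2.25
```

View pics/w3.png

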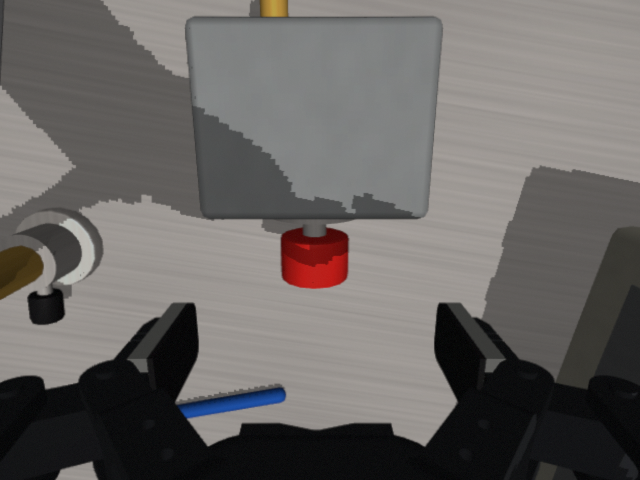

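Call:
arm_command:
  commands:
    - [8.5,[0,0.1,-3],0]
    - [8.5,[0,0,-3],0]
    - [8.5,[0,0,-1.6],0]
    - [8.5,[0,0,0],0]
    - [4,[0,0,0],0]
    - [4,[0,0,0],0]
    - [3,[0,0,0],0]
    - [3,[0,0,0],0]
    - [3,[0,0,0],0]
    - [3,[0,0,0],0]
    - [3,[0,0,0],0]
  grip_force: 70

```text
clock: 3.4
position: [0.5321, -0.4136, 0.0543]
ee_rot: [-0.54, 0.54, -0.455, 0.457]
contact_force: [-0.3, 1.3, 5.6]
width: 0.0342
```

Call:
arm_command:
  commands:
    - [3,[-0.5,-0.08,0],0]
    - [3,[-0.5,-0.08,0],0]
    - [3,[-0.5,-0.09,0],0]
    - [3,[-0.5,-0.08,0],0]
    - [3,[-0.5,-0.09,0],0]
    - [3,[-0.2,-0.03,0],0]
    - [3,[0,0,0],0]
    - [3,[0,0,0],0]

```text
clock: 4.2
position: [0.5073, -0.4178, 0.0543]
ee_rot: [0.541, -0.539, 0.454, -0.459]
contact_force: [5.2, 2.0, 5.7]
width: 0.0343
```

```bash
python3 - <<'E'
from h import *
for n,(x,y,w,h) in dict(scene=(90,170,330,150),side=(250,160,180,180)).items():
    d=cam(n); c=d['pixels'][y:y+h,x:x+w,::-1]; f=min(800/w,600/h); cv2.imwrite(f'pics/{n}4.png',cv2.resize(c,None,fx=f,fy=f,interpolation=cv2.INTER_CUBIC))
E
```

```text
(no output)
```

View pics/side4.png

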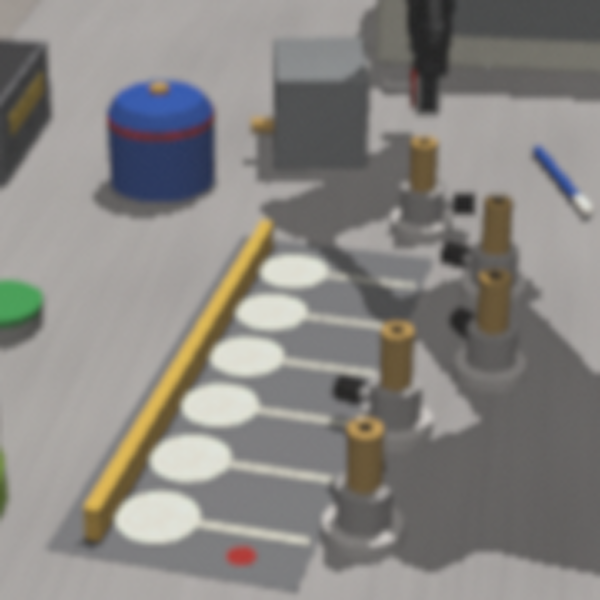

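View pics/scene4.png

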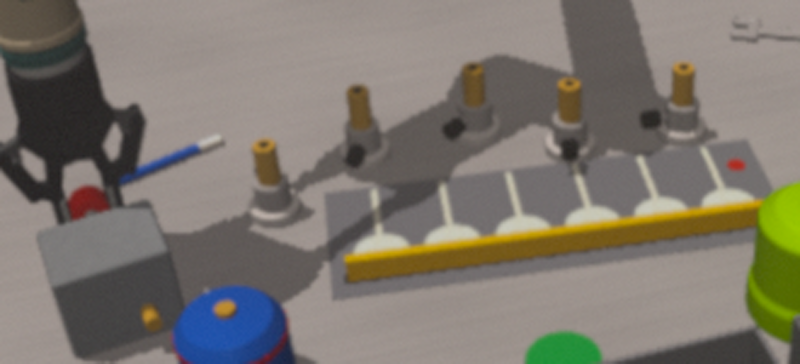

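Call:
arm_command:
  commands:
    - [5,[0,0,0],0]
    - [8,[0,0,0],0]
    - [8,[0,0,0],0]
    - [8,[0,0,0],0]
    - [8,[0,0,3],0]
    - [8,[0,0,4],0]
    - [8,[0,0,5],0]
    - [8,[0,0,5],0]
    - [8,[0,4,3],-0.14]
    - [8,[1,4.5,2],-0.14]
    - [8,[1,4.5,2],0]
    - [8,[1,4.5,2],0]

```text
clock: 5.5
position: [0.5339, -0.2419, 0.3129]
ee_rot: [-0.471, 0.471, -0.527, 0.528]
contact_force: [1.2, -0.0, -0.1]
width: 0.0801
```

Call:
arm_command:
  commands:
    - [8,[1,4.5,1],0]
    - [8,[1,4.5,1],0]
    - [8,[0,4.5,1],0]
    - [8,[0,4.5,0],0]
    - [8,[0,0,0],0]
    - [8,[0,0,0],0]
    - [8,[0,0,0],0]

```text
clock: 6.2
position: [0.5541, -0.0642, 0.3417]
ee_rot: [-0.471, 0.471, -0.527, 0.528]
contact_force: [0.1, -0.1, -1.2]
width: 0.0801
```

```bash
python3 st.py; python3 - <<'E'
from h import *
d=cam('wrist'); cv2.imwrite('pics/w5.png',d['pixels'][:,:,::-1])
E
```

```text
[ 0.5541 -0.0642  0.3417] xang -1.6837 [ 0.1 -0.1 -1.2] 0.0801 [-0.24  0.21  1.36 -0.    1.56  1.44] 6.2
```

View pics/w5.png

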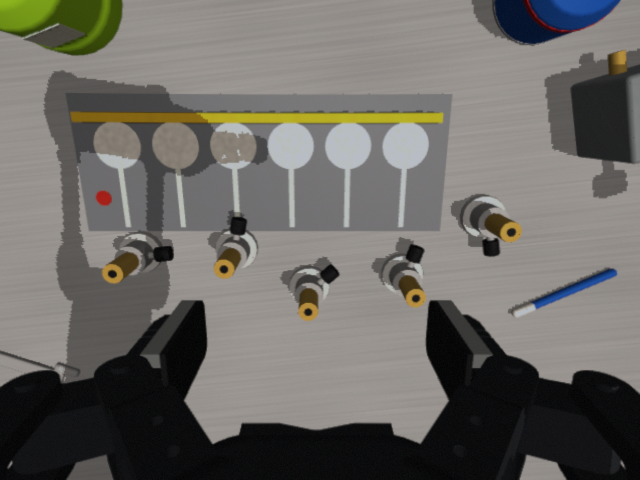

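```bash
cat > meas.py <<'E'
from h import *
from st import st
def valves(d,verbose=False,rmax=400):
    H=d['hsv'].astype(int); v,u=np.mgrid[:480,:640]
    ok=d['range_z']>0; X=np.zeros((480,640,3)); X[ok]=depthpts(d,ok)
    br=(H[...,0]>8)&(H[...,0]<28)&(H[...,1]>110)&(H[...,2]>60)
    z=X[...,2]
    br&=(z>.03)&(z<.09)
    bk=(d['pixels'].max(2)<60)&(z>.008)&(z<.045)
    nb=[b for b in blobs(bk,40,1500)]
    out=[]
    for c,s,m in blobs(br,60,4000):
        top=cv2.morphologyEx(m.astype(np.uint8),cv2.MORPH_CLOSE,np.ones((9,9)))>0
        zz=z[m]; zt=np.percentile(zz,90)
        t=m&(abs(z-.078)<.004)
        if t.sum()<15: continue
        # fill hole in top and take contour
        cn=max(cv2.findContours(t.astype(np.uint8),cv2.RETR_EXTERNAL,cv2.CHAIN_APPROX_NONE)[0],key=len)
        cc,_=cv2.minEnclosingCircle(onplane(d,cn.reshape(-1,2),.078)[:,:2].astype(np.float32)*1000)
        ax=np.array(cc)/1000
        best=None
        for bc,bs,bm in nb:
            q=X[bm]; dd=np.linalg.norm(np.median(q[:,:2],0)-ax)
            if dd<.045 and (best is None or dd<best[0]): best=(dd,bc,bs[4],bm)
        r=dict(ax=ax,zt=zt,n=int(t.sum()),uv=c)
        if best is not None:
            cn=max(cv2.findContours(best[3].astype(np.uint8),0,1)[0],key=len)
            M=cv2.moments(cn); uv=[M['m10']/M['m00'],M['m01']/M['m00']]
            p=onplane(d,[uv],.024)[0,:2]; r['nose']=p; r['ang']=np.arctan2(*(p-ax)[::-1]); r['nr']=np.linalg.norm(p-ax); r['nn']=best[2]
        out.append(r)
    return out
def row(d):
    H=d['hsv'].astype(int)
    ok=d['range_z']>0; X=np.full((480,640,3),9.); X[ok]=depthpts(d,ok)
    px=d['pixels'].astype(int)
    R=((H[...,0]<6)|(H[...,0]>174))&(H[...,1]>140)&(H[...,2]>60)&(abs(X[...,2])<.012)
    print('red',[ (b[0].round(1),onplane(d,[b[0]],0)[0].round(4)) for b in blobs(R,15,600)])
    Y=(H[...,0]>20)&(H[...,0]<32)&(H[...,1]>150)&(H[...,2]>60)&(abs(X[...,2]-.024)<.008)
    b=max(blobs(Y,50),key=lambda b:b[1][4]); q=onplane(d,np.argwhere(b[2])[:,::-1],.024)
    r=cv2.minAreaRect((q[:,:2]*1000).astype(np.float32)); print('bar',r,np.median(X[b[2]][:,2]))
    return r
if __name__=='__main__':
    d=cam('wrist'); row(d)
    for r in valves(d): print({k:(np.round(v,4).tolist()) for k,v in r.items()})
E
python3 meas.py
python3 - <<'E'
from h import *
d=cam('wrist'); H=d['hsv'].astype(int)
# discs: brighter/warmer than inlay
g=cv2.cvtColor(d['pixels'],cv2.COLOR_RGB2GRAY)
for c in [(117,145),(176,145),(233,145),(290,146),(348,146),(405,146)]: print(c,d['pixels'][c[1],c[0]],onplane(d,[c],0)[0].round(4))
print(d['pixels'][200,200],d['pixels'][180,150],d['pixels'][170,260])
E
```

```text
red [(array([103.1, 197.8]), array([0.5659, 0.1848, 0.    ]))]
bar ((634.7736206054688, -11.884231567382812), (391.1167907714844, 10.043453216552734), 83.63539123535156) 0.025761863323173644
{'ax': [0.4972, -0.2543], 'zt': 0.0808, 'n': 328, 'uv': [506.5598, 227.6479], 'nose': [0.5027, -0.243], 'ang': 1.1251, 'nr': 0.0125, 'nn': 220}
{'ax': [0.4904, 0.0386], 'zt': 0.0804, 'n': 303, 'uv': [226.8858, 262.9238], 'nose': [0.5207, 0.0291], 'ang': -0.3027, 'nr': 0.0318, 'nn': 259}
{'ax': [0.4984, 0.1514], 'zt': 0.0803, 'n': 336, 'uv': [120.0991, 267.3885], 'nose': [0.4992, 0.1289], 'ang': -1.534, 'nr': 0.0225, 'nn': 461}
{'ax': [0.4354, -0.1571], 'zt': 0.0805, 'n': 291, 'uv': [412.4097, 291.2621], 'nose': [0.446, -0.1488], 'ang': 0.662, 'nr': 0.0134, 'nn': 142}
{'ax': [0.4324, -0.0415], 'zt': 0.0806, 'n': 283, 'uv': [308.0322, 304.3648], 'nose': [0.4457, -0.0414], 'ang': 0.0107, 'nr': 0.0133, 'nn': 112}
(117, 145) [131 123 114] [0.6233 0.1534 0.    ]
(176, 145) [134 127 116] [0.6161 0.0876 0.    ]
(233, 145) [135 127 117] [0.609  0.0234 0.    ]
(290, 146) [184 189 191] [ 0.6006 -0.0408  0.    ]
(348, 146) [184 189 191] [ 0.5931 -0.1065  0.    ]
(405, 146) [184 189 191] [ 0.5855 -0.171   0.    ]
[111 110 111] [67 67 68] [114 113 115]
```

```bash
python3 - <<'E'
from h import *
d=cam('wrist'); c=d['pixels'][190:330,90:540,::-1]; cv2.imwrite('pics/w6.png',cv2.resize(c,None,fx=1.77,fy=1.77,interpolation=cv2.INTER_CUBIC))
for u,v in [(163,254),(238,226),(330,273),(415,254),(491,247),(488,250)]: print(d['pixels'][v,u])
m=(d['pixels'].max(2)<45); m[:190]=0;m[330:]=0
for b in blobs(m,20,900): print(b[0].round(1),b[1])
E
```

```text
[22 21 23]
[25 24 24]
[22 23 23]
[26 26 26]
[23 23 23]
[14 14 14]
[237.6 225.3] [230 217  16  18 248]
[473.7 221.5] [471 216   6  12  49]
[510.9 231.9] [508 229   7   7  37]
[490.6 247.1] [482 239  17  17 233]
[414.  253.3] [406 245  17  18 221]
[162.8 253.7] [153 246  20  16 265]
[328.8 273.6] [320 265  19  18 209]
[223.2 269.2] [220 266   7   7  33]
[111.9 273.8] [109 271   7   6  34]
[415.4 298.2] [413 296   6   6  28]
[193.7 317.9] [176 301  30  29 557]
[438.4 317.8] [427 301  30  29 561]
[307.5 312. ] [305 310   6   5  26]
[158.5 322.9] [148 315  22  15 146]
[473.2 322.8] [463 315  22  15 144]
```

View pics/w6.png

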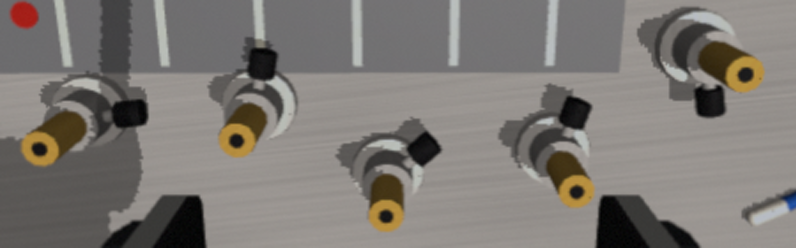

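```bash
sed -i 's/max(2)<60)/max(2)<45)/; s/blobs(bk,40,1500)/blobs(bk,60,3000)/; s/q=X\[bm\]; dd=.*/dd=np.linalg.norm(onplane(d,[bc],.024)[0,:2]-ax)/; s/if dd<.045 and/if .022<dd<.045 and/' meas.py; python3 meas.py
```

```text
red [(array([103.4, 198. ]), array([0.5659, 0.1847, 0.    ]))]
bar ((634.85791015625, -12.117202758789062), (390.6305236816406, 10.047210693359375), 83.60575866699219) 0.025795048669927163
{'ax': [0.4966, -0.254], 'zt': 0.0808, 'n': 335, 'uv': [506.8789, 227.7422], 'nose': [0.4615, -0.258], 'ang': -3.0296, 'nr': 0.0354, 'nn': 232}
{'ax': [0.4905, 0.0386], 'zt': 0.0806, 'n': 303, 'uv': [227.0243, 263.0972], 'nose': [0.5208, 0.0289], 'ang': -0.3114, 'nr': 0.0319, 'nn': 249}
{'ax': [0.4979, 0.1515], 'zt': 0.0801, 'n': 327, 'uv': [120.4929, 267.5008], 'nose': [0.4973, 0.1207], 'ang': -1.5923, 'nr': 0.0308, 'nn': 263}
{'ax': [0.4355, -0.157], 'zt': 0.0807, 'n': 293, 'uv': [412.6696, 291.315], 'nose': [0.4641, -0.17], 'ang': -0.4262, 'nr': 0.0314, 'nn': 219}
{'ax': [0.4326, -0.0419], 'zt': 0.0806, 'n': 281, 'uv': [308.1707, 304.3851], 'nose': [0.4503, -0.0687], 'ang': -0.9836, 'nr': 0.0321, 'nn': 206}
```

```bash
python3 - <<'E'
from h import *
for n in('scene','side','wrist'):
    d=cam(n);H=d['hsv'].astype(int)
    ok=d['range_z']>0; X=np.full((480,640,3),9.); X[ok]=depthpts(d,ok)
    g=(H[...,0]>30)&(H[...,0]<50)&(H[...,1]>150)&(X[...,0]>.55)&(X[...,0]<.9)&(abs(X[...,1]-.2)<.15)
    q=X[g]; print(n,g.sum())
    if g.sum()>50: print(q.min(0).round(3),q.max(0).round(3),cv2.minEnclosingCircle((q[:,:2]*1000).astype(np.float32)))
    b=(H[...,0]>105)&(H[...,0]<125)&(H[...,1]>150)&(X[...,0]>.55)&(X[...,0]<.9)&(X[...,2]>.02)
    for c,s,m in blobs(b,100): q=X[m]; print(' blue',q.min(0).round(3),q.max(0).round(3))
E
```

```text
scene 2545
[0.659 0.109 0.003] [0.822 0.208 0.123] ((740.8368530273438, 160.2144012451172), 81.72976684570312)
 blue [0.575 0.635 0.044] [0.733 0.773 0.093]
 blue [0.55  0.342 0.081] [0.576 0.435 0.09 ]
 blue [0.688 0.276 0.067] [0.765 0.354 0.087]
 blue [0.711 0.274 0.02 ] [0.769 0.343 0.057]
 blue [ 0.688 -0.352  0.067] [ 0.764 -0.269  0.087]
 blue [ 0.739 -0.35   0.02 ] [ 0.767 -0.271  0.059]
side 1251
[0.722 0.134 0.009] [0.814 0.216 0.118] ((767.291015625, 175.039794921875), 46.59183883666992)
 blue [ 0.678 -0.329  0.067] [ 0.752 -0.266  0.084]
 blue [0.676 0.285 0.066] [0.756 0.368 0.084]
 blue [0.681 0.342 0.02 ] [0.748 0.368 0.056]
 blue [0.69  0.586 0.082] [0.771 0.626 0.089]
wrist 4546
[0.716 0.11  0.005] [0.762 0.185 0.111] ((742.73046875, 147.6525115966797), 42.01869201660156)
 blue [ 0.674 -0.311  0.02 ] [ 0.716 -0.265  0.06 ]
 blue [ 0.675 -0.343  0.068] [ 0.703 -0.269  0.086]
```

Call:
arm_command:
  commands:
    - [8,[-0.5,1.8,-1.2],0.14]
    - [8,[-0.5,1.8,-1.2],0.14]
    - [8,[-0.5,1.8,-1.2],0.14]
    - [8,[-0.5,1.8,-1.2],0.14]
    - [8,[-0.5,1.8,-1.2],0.14]
    - [8,[-0.5,1.8,-1.2],0.14]
    - [8,[-0.5,1.8,-1.2],0.14]
    - [8,[-0.5,1.8,-1.2],0.14]
    - [8,[-0.5,1.8,-1.2],0.14]
    - [8,[-0.5,1.8,-1.2],0.14]
    - [8,[-0.5,1.8,-1.2],0.14]
    - [8,[-0.1,1.8,-1],0.12]

```text
clock: 7.8
position: [0.4975, 0.1532, 0.1995]
ee_rot: [-0.707, 0.707, -0.007, 0.006]
contact_force: [-0.1, -1.8, 0.6]
width: 0.0798
```

Call:
arm_command:
  commands:
    - [8,[0,0,0],0]
    - [8,[0,0,0],0]
    - [8,[0,0,0],0]

```text
clock: 8.1
position: [0.4989, 0.1521, 0.2006]
ee_rot: [-0.707, 0.707, -0.008, 0.009]
contact_force: [-0.3, 0.4, -0.3]
width: 0.0802
```

```bash
python3 st.py; python3 - <<'E'
from meas import *
d=cam('wrist'); cv2.imwrite('pics/w7.png',d['pixels'][:,:,::-1])
for r in valves(d): print({k:(np.round(v,4).tolist()) for k,v in r.items()})
E
```

```text
[0.4989 0.1521 0.2006] xang -0.0247 [-0.3  0.4 -0.3] 0.0802 [ 0.16  0.23  1.7  -0.    1.22  0.19] 8.1
{'ax': [0.4973, 0.153], 'zt': 0.0806, 'n': 750, 'uv': [314.6554, 231.7074], 'nose': [0.4978, 0.1167], 'ang': -1.5564, 'nr': 0.0362, 'nn': 386}
{'ax': [0.4899, 0.0396], 'zt': 0.0805, 'n': 588, 'uv': [309.5264, 379.1557], 'nose': [0.5216, 0.027], 'ang': -0.3784, 'nr': 0.0341, 'nn': 426}
```

View pics/w7.png

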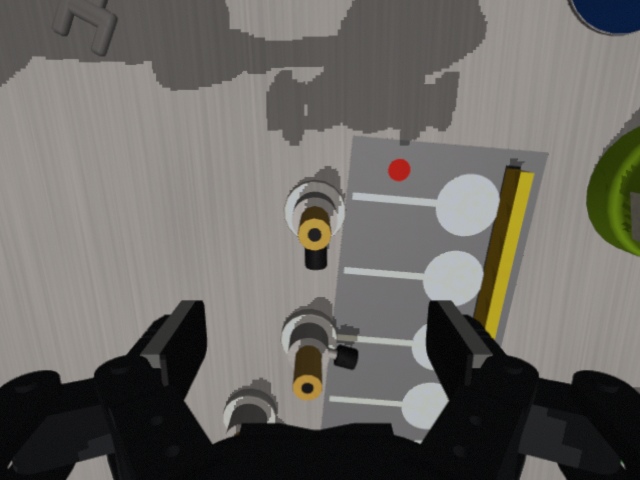

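Call:
arm_command:
  commands:
    - [8,[-0.1,0.05,-3],0]
    - [7,[0,0,-4],0]
    - [7,[0,0,-3.6],0]
    - [7,[0,0,-2],0]
    - [7,[0,0,-1],0]
    - [7,[0,0,0],0]
    - [4,[0,0,0],0]
    - [4,[0,0,0],0]
    - [1.8,[0,0,0],0]
    - [1.8,[0,0,0],0]
    - [1.8,[0,0,0],0]
    - [1.8,[0,0,0],0]
  grip_force: 40

```text
clock: 9.35
position: [0.498, 0.1534, 0.0652]
ee_rot: [0.707, -0.707, 0.007, -0.009]
contact_force: [-0.9, -0.7, 7.1]
width: 0.021
```

Call:
arm_command:
  commands:
    - [1.8,[0,0,3],0]
    - [1.8,[0,0,3],0]
    - [1.8,[0,0,2],-0.14]
    - [1.8,[0.5,0,0],-0.14]
    - [1.8,[1,0,0],-0.14]
    - [1.8,[1.5,0,0],-0.14]
    - [1.8,[1.5,0,0],-0.14]
    - [1.8,[1.5,0,0],-0.14]
    - [1.8,[1.5,0,0],-0.14]
    - [1.8,[1.5,0,0],-0.14]
    - [1.8,[1.5,0,0],-0.14]
    - [1.8,[1,0,0],-0.14]

```text
clock: 10.55
position: [0.613, 0.1532, 0.1436]
ee_rot: [-0.534, 0.534, -0.463, 0.463]
contact_force: [0.1, 0.8, -0.8]
width: 0.0209
```

Call:
arm_command:
  commands:
    - [1.8,[0.2,0,0],-0.14]
    - [1.8,[0,0,0],-0.138]
    - [1.8,[0,0,0],0]
    - [1.8,[0,0,0],0]
    - [1.8,[0,0,0],0]

```text
clock: 11.05
position: [0.614, 0.1533, 0.1439]
ee_rot: [0.467, -0.467, 0.531, -0.531]
contact_force: [0.2, 0.1, -1.7]
width: 0.021
```

```bash
python3 st.py; python3 - <<'E'
from meas import *
d=cam('wrist'); cv2.imwrite('pics/w8.png',d['pixels'][:,:,::-1])
d=cam('side'); cv2.imwrite('pics/s8.png',d['pixels'][:,:,::-1])
E
```

```text
[0.614  0.1533 0.1439] xang -1.699 [ 0.2  0.1 -1.7] 0.021 [ 0.13  0.43  1.53 -0.    1.18  1.83] 11.05
```

View pics/w8.png

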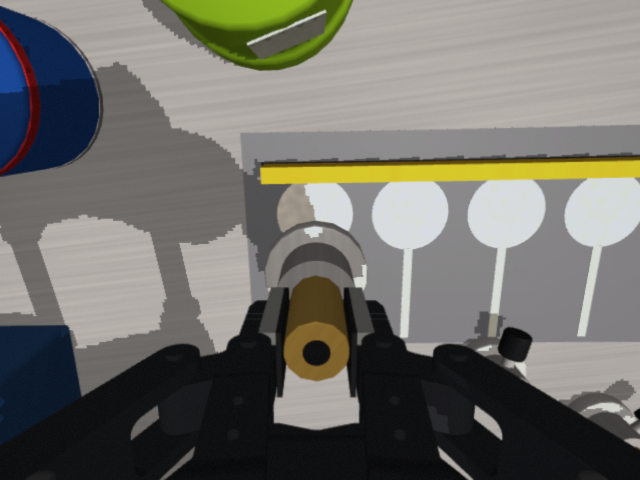

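View pics/s8.png

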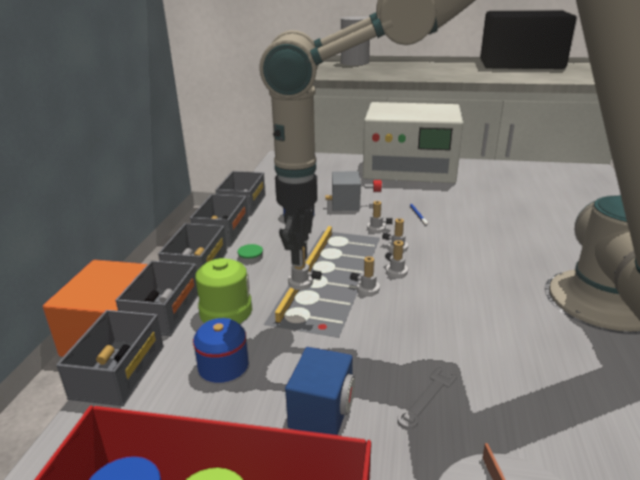

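```bash
cat > held.py <<'E'
from meas import *
import sys
# held valve: top hole centre relative to TCP; arg: z offset of underside at grip (TCP z when gripped on bench)
zg=float(sys.argv[1])
p,a,s=st(); d=cam('wrist'); H=d['hsv'].astype(int)
zt=.078+p[2]-zg
br=(H[...,0]>8)&(H[...,0]<28)&(H[...,1]>110)&(H[...,2]>60)
br[:240]=0
b=max(blobs(br,300),key=lambda b:b[1][4])[2]
roi=cv2.morphologyEx(b.astype(np.uint8),cv2.MORPH_CLOSE,np.ones((41,41)))>0
hole=roi&(d['pixels'].max(2)<60)
hb=[x for x in blobs(hole,100,3000) if x[0][0]>270 and x[0][0]<370]
h=min(hb,key=lambda x:abs(x[0][0]-316)); ax=onplane(d,[h[0]],zt)[0]
print('TCP',p.round(4),'xang',a.round(4),'hole',h[0].round(1),h[1][4],'axis',ax.round(4),'off',(ax[:2]-p[:2]).round(4))
O=np.array([.605,-.0086]); ex=np.array([np.cos(-.111),np.sin(-.111)]); ey=np.array([-ex[1],ex[0]])
r=ax[:2]-O; print('row coords x,y mm',(r@ex*1000).round(1),(r@ey*1000).round(1),'places y',[162.5-65*i for i in range(6)])
E
python3 held.py 0.0652
```

```text
TCP [0.6141 0.1533 0.144 ] xang -1.6998 hole [316.  352.7] 537 axis [0.6125 0.1533 0.1568] off [-0.0016 -0.    ]
row coords x,y mm -10.5 161.7 places y [162.5, 97.5, 32.5, -32.5, -97.5, -162.5]
```

Call:
arm_command:
  commands:
    - [1.8,[0.5,0.03,-2],0]
    - [1.8,[0,0,-2.5],0]
    - [1.8,[0,0,-2],0]
    - [1.8,[0,0,-0.8],0]
    - [1.8,[0,0,-0.4],0]
    - [1.8,[0,0,-0.1],0]
    - [1.8,[0,0,0],0]
    - [1.8,[0,0,0],0]

```text
clock: 12.0
position: [0.62, 0.1537, 0.0671]
ee_rot: [-0.467, 0.466, -0.531, 0.532]
contact_force: [0.4, -0.2, -1.6]
width: 0.0211
```

```bash
python3 st.py; python3 held.py 0.0652
```

```text
[0.62   0.1537 0.0671] xang -1.7009 [ 0.4 -0.2 -1.6] 0.0211 [ 0.13  0.51  1.61 -0.    1.02  1.84] 12.0
TCP [0.62   0.1537 0.0671] xang -1.7009 hole [316.  352.7] 538 axis [0.6184 0.1536 0.0799] off [-0.0016 -0.    ]
row coords x,y mm -4.7 162.7 places y [162.5, 97.5, 32.5, -32.5, -97.5, -162.5]
```

Slide towards the bar 1 mm at a time (hovering ~1.5 mm), watching the force.

Call:
arm_command:
  commands:
    - [1.8,[0.2,-0.02,-0.1],0]
    - [1.8,[0.1,-0.01,0],0]
    - [1.8,[0.1,-0.01,0],0]
    - [1.8,[0,0,0],0]

```text
clock: 12.45
position: [0.6232, 0.1532, 0.0654]
ee_rot: [0.466, -0.466, 0.532, -0.531]
contact_force: [-1.3, 0.8, 0.9]
width: 0.0209
```

Call:
arm_command:
  commands:
    - [1.8,[0.1,-0.01,0],0]
    - [1.8,[0,0,0],0]

```text
clock: 12.65
position: [0.6235, 0.1532, 0.0654]
ee_rot: [0.466, -0.467, 0.532, -0.531]
contact_force: [-4.2, 0.7, 4.3]
width: 0.021
```

Call:
arm_command:
  commands:
    - [2.6,[0,0,0],0]
    - [3.4,[0,0,0],0]
    - [4,[0,0,0],0]
    - [4,[0,0,0],0]
    - [4,[0,0,1],0]
    - [4,[0,0,3],0]
    - [4,[0,0,4],0]
    - [6,[-1,-2,4],0]
    - [8,[-1,-3,4],0]
    - [8,[-1,-3,4],0]
    - [8,[0,0,0],0]
    - [8,[0,0,0],0]

```text
clock: 13.85
position: [0.5951, 0.0737, 0.2654]
ee_rot: [-0.467, 0.465, -0.531, 0.533]
contact_force: [-0.9, 0.2, -0.6]
width: 0.08
```

```bash
cat > look.py <<'E'
from meas import *
import sys
p,a,s=st(); print(p.round(4),a.round(4),s['clock'])
O=np.array([.605,-.0086]); ex=np.array([np.cos(-.111),np.sin(-.111)]); ey=np.array([-ex[1],ex[0]])
d=cam('wrist'); cv2.imwrite(f'pics/{sys.argv[1]}.png',d['pixels'][:,:,::-1])
for r in valves(d):
    q=r['ax']-O; 
    print('ax',r['ax'].round(4),'row',(q@ex*1000).round(1),(q@ey*1000).round(1),'uv',r['uv'].round(),'zt',r['zt'].round(4), *(['ang',r['ang'].round(3),'turn',(((-3.2526-r['ang']+1)%(2*np.pi))-1-2*np.pi*((((-3.2526-r['ang']+1)%(2*np.pi))-1)>np.pi)).round(3),'nr',r['nr'].round(4),r['nn']] if 'ang' in r else []))
E
python3 look.py w9
```

```text
[0.5951 0.0737 0.2654] -1.7024 13.85
ax [0.6237 0.1529] row 0.7 162.6 uv [213. 189.] zt 0.0806 ang 3.011 turn 0.02 nr 0.0344 346
ax [0.4904 0.0384] row -119.1 34.0 uv [370. 318.] zt 0.0805 ang -0.328 turn -2.925 nr 0.0317 336
ax [ 0.4358 -0.1561] row -151.9 -165.4 uv [593. 348.] zt 0.0806 ang -0.493 turn -2.76 nr 0.0315 379
```

View pics/w9.png

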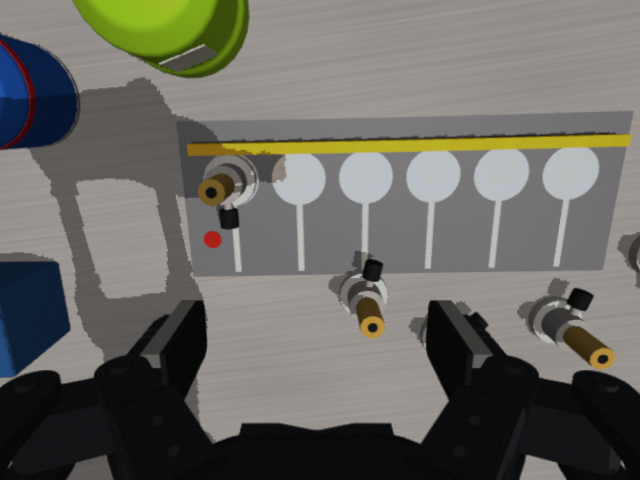

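Call:
arm_command:
  commands:
    - [7,[-2,-0.7,-2],-0.1]
    - [7,[-2,-0.7,-2],-0.092]
    - [7,[-2,-0.7,-2],0]
    - [7,[-2,-0.7,-2],0]
    - [7,[-2,-0.7,-1],0]
    - [7,[-0.5,0,0],0]
    - [7,[0,0,0],0]
    - [7,[0,0,0],0]

```text
clock: 14.7
position: [0.4913, 0.0397, 0.1739]
ee_rot: [-0.414, 0.413, -0.573, 0.574]
contact_force: [0.2, 0.4, -0.1]
width: 0.0701
```

```bash
python3 look.py w10
```

```text
[0.4913 0.0397 0.1739] -1.8925 14.7
ax [0.6229 0.1522] row -0.0 161.8 uv [44. 83.] zt 0.0802 ang 2.964 turn 0.067 nr 0.0325 831
ax [0.4902 0.0386] row -119.3 34.2 uv [318. 242.] zt 0.0805 ang -0.316 turn -2.937 nr 0.0323 683
ax [ 0.4326 -0.0417] row -167.7 -52.0 uv [470. 286.] zt 0.0804 ang -1.003 turn -2.25 nr 0.0329 640
```

View pics/w10.png

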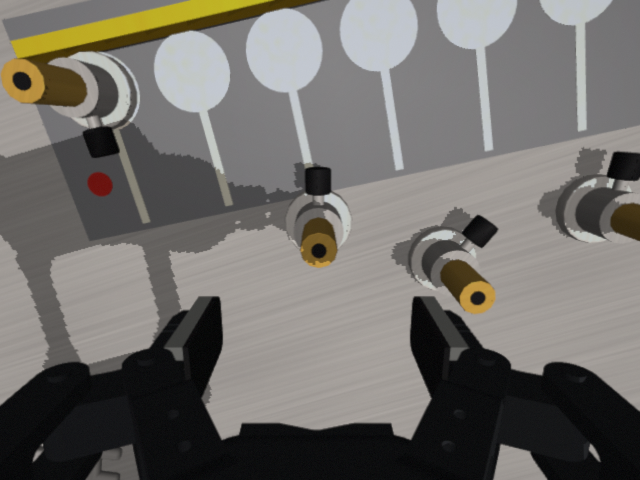

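Call:
arm_command:
  commands:
    - [6.5,[-0.1,-0.1,-3],0]
    - [6.5,[0,0,-3],0]
    - [6.5,[0,0,-3],0]
    - [6.5,[0,0,-1.9],0]
    - [6,[0,0,0],0]
    - [4,[0,0,0],0]
    - [4,[0,0,0],0]
    - [1.8,[0,0,0],0]
    - [1.8,[0,0,0],0]
    - [1.8,[0,0,0],0]
    - [1.8,[0,0,0],0]

```text
clock: 15.85
position: [0.4898, 0.0384, 0.0657]
ee_rot: [-0.414, 0.412, -0.573, 0.574]
contact_force: [0.5, 1.8, 6.0]
width: 0.0209
```

Call:
arm_command:
  commands:
    - [1.8,[0,0,3],0]
    - [1.8,[0,0,4],0.14]
    - [1.8,[0,0,2],0.14]
    - [1.8,[0,0,0],0.14]
    - [1.8,[0,0,0],0.14]
    - [1.8,[0.5,0.2,0],0.14]
    - [1.8,[0.5,0.2,0],0.14]
    - [1.8,[0.5,0.2,0],0.14]
    - [1.8,[0.5,0.2,0],0.14]
    - [1.8,[0.5,0.3,0],0.14]
    - [1.8,[0.5,0.3,0],0.14]
    - [1.8,[0.5,0.3,0],0.14]

```text
clock: 17.05
position: [0.5231, 0.0552, 0.154]
ee_rot: [-0.696, 0.697, -0.123, 0.122]
contact_force: [-0.1, 0.1, -1.9]
width: 0.0209
```

Call:
arm_command:
  commands:
    - [1.8,[0.7,0.3,0],0.14]
    - [1.8,[0.7,0.3,0],0.14]
    - [1.8,[0.7,0.3,0],0.14]
    - [1.8,[0.7,0.3,0],0.14]
    - [1.8,[0.7,0.3,0],0.14]
    - [1.8,[0.7,0.3,0],0.14]
    - [1.8,[0.7,0.3,0],0.14]
    - [1.8,[0.7,0.3,0],0.14]
    - [1.8,[0.7,0.3,0],0.14]
    - [1.8,[0.7,0.3,0],0.14]
    - [1.8,[0.7,0.4,0],0.14]
    - [1.8,[0.6,0,0],0.14]

```text
clock: 18.25
position: [0.6063, 0.0895, 0.1538]
ee_rot: [0.556, -0.555, -0.437, 0.438]
contact_force: [0.7, 0.8, -1.9]
width: 0.0208
```

Call:
arm_command:
  commands:
    - [1.8,[0,0,0],0.127]
    - [1.8,[0,0,0],0]
    - [1.8,[0,0,0],0]
    - [1.8,[0,0,0],0]

```text
clock: 18.65
position: [0.6063, 0.0891, 0.1543]
ee_rot: [0.529, -0.529, -0.469, 0.47]
contact_force: [0.2, 0.0, -1.3]
width: 0.0208
```

```bash
python3 st.py; python3 held.py .0657; python3 look.py w11
```

```text
[0.6063 0.0891 0.1543] xang 1.4521 [ 0.2  0.  -1.3] 0.0208 [ 0.03  0.4   1.57  0.    1.18 -1.42] 18.65
[0.6064 0.0891 0.1544] 1.4526 18.7
ax [0.6227 0.1527] row -0.3 162.2 uv [430. 265.] zt 0.0802 ang 2.999 turn 0.031 nr 0.0323 763Traceback (most recent call last):
  File "held.py", line 13, in <module>
    h=min(hb,key=lambda x:abs(x[0][0]-316)); ax=onplane(d,[h[0]],zt)[0]
ValueError: min() iterable argument is empty
```

View pics/w11.png

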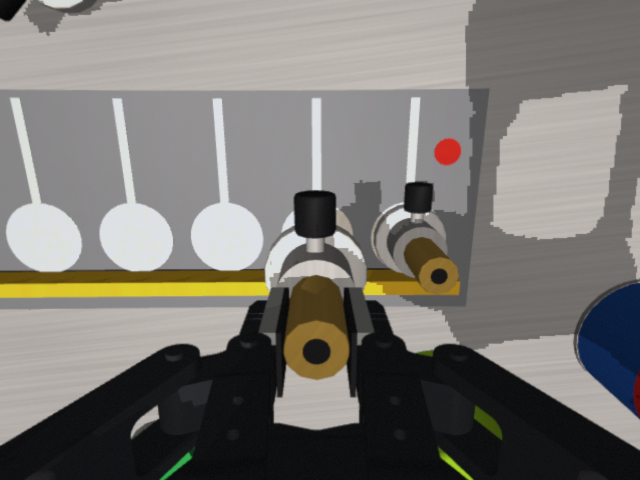

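```bash
sed -i 's/^br\[:240\]=0/br[:305]=0; br[:,:275]=0; br[:,360:]=0/' held.py; python3 held.py .0657
```

```text
TCP [0.6064 0.0892 0.1544] xang 1.4529 hole [316.1 351.2] 528 axis [0.6077 0.0888 0.1667] off [ 0.0013 -0.0004]
row coords x,y mm -8.1 97.1 places y [162.5, 97.5, 32.5, -32.5, -97.5, -162.5]
```

Call:
arm_command:
  commands:
    - [1.8,[0.5,-0.05,-2.5],0]
    - [1.8,[0,0,-3],0]
    - [1.8,[0,0,-2],0]
    - [1.8,[0,0,-0.9],0]
    - [1.8,[0,0,-0.3],0]
    - [1.8,[0,0,-0.1],0]
    - [1.8,[0.2,-0.02,0],0]
    - [1.8,[0.1,-0.01,0],0]
    - [1.8,[0,0,0],0]

```text
clock: 19.7
position: [0.6154, 0.0884, 0.0674]
ee_rot: [-0.528, 0.529, 0.47, -0.469]
contact_force: [-0.1, -0.3, -2.6]
width: 0.0208
```

Call:
arm_command:
  commands:
    - [1.8,[0.1,-0.01,0],0]
    - [1.8,[0,0,0],0]

```text
clock: 19.9
position: [0.6157, 0.0883, 0.0667]
ee_rot: [-0.528, 0.528, 0.47, -0.47]
contact_force: [0.2, -0.4, -2.9]
width: 0.0207
```

Call:
arm_command:
  commands:
    - [1.8,[0.1,-0.01,-0.1],0]
    - [1.8,[0,0,0],0]

```text
clock: 20.1
position: [0.6161, 0.0883, 0.0658]
ee_rot: [0.529, -0.528, -0.47, 0.47]
contact_force: [-2.8, 0.4, 2.6]
width: 0.0209
```

Call:
arm_command:
  commands:
    - [1.8,[0.1,-0.01,0],0]
    - [1.8,[0,0,0],0]

```text
clock: 20.3
position: [0.6164, 0.0882, 0.0658]
ee_rot: [0.529, -0.528, -0.469, 0.471]
contact_force: [-5.1, -0.5, 5.1]
width: 0.0209
```

Call:
arm_command:
  commands:
    - [2.6,[0,0,0],0]
    - [3.4,[0,0,0],0]
    - [4,[0,0,0],0]
    - [4,[0,0,0],0]
    - [4,[0,0,1],0]
    - [4,[0,0,3],0]
    - [5,[0,0,4],0]
    - [6,[-2.5,-2,3],-0.14]
    - [7,[-3,-2,0],-0.14]
    - [7,[-3,-2,0],-0.14]
    - [7,[-3,-2,0],-0.14]
    - [7,[-3,-2,0],-0.14]

```text
clock: 21.5
position: [0.4717, -0.0126, 0.1764]
ee_rot: [-0.658, 0.659, 0.259, -0.258]
contact_force: [1.2, -0.9, 0.1]
width: 0.0704
```

Call:
arm_command:
  commands:
    - [7,[-3,-2,0],-0.14]
    - [7,[-0.9,-1,0],-0.034]
    - [7,[0,0,0],0]
    - [7,[0,0,0],0]

```text
clock: 21.9
position: [0.4352, -0.0419, 0.1762]
ee_rot: [-0.677, 0.678, 0.203, -0.201]
contact_force: [0.1, 1.1, 0.3]
width: 0.0697
```

```bash
python3 look.py w12; python3 - <<'E'
from h import *
d=cam('scene'); cv2.imwrite('pics/sc12.png',cv2.resize(d['pixels'][170:320,90:420,::-1],None,fx=2.4,fy=2.4))
E
```

```text
[ 0.4352 -0.0419  0.1762] 0.5806 21.9
ax [ 0.4313 -0.0419] row -169.0 -52.3 uv [311. 237.] zt 0.0805 ang -0.931 turn -2.322 nr 0.0372 416
ax [ 0.4341 -0.1559] row -153.5 -165.3 uv [222. 375.] zt 0.0804 ang -0.451 turn -2.802 nr 0.0358 496
```

View pics/w12.png

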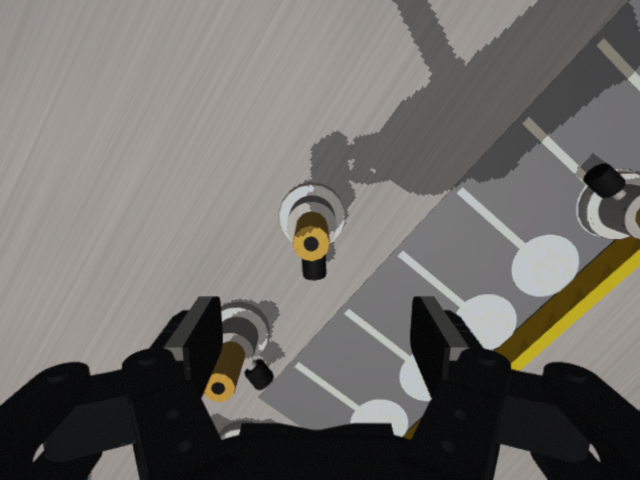

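View pics/sc12.png

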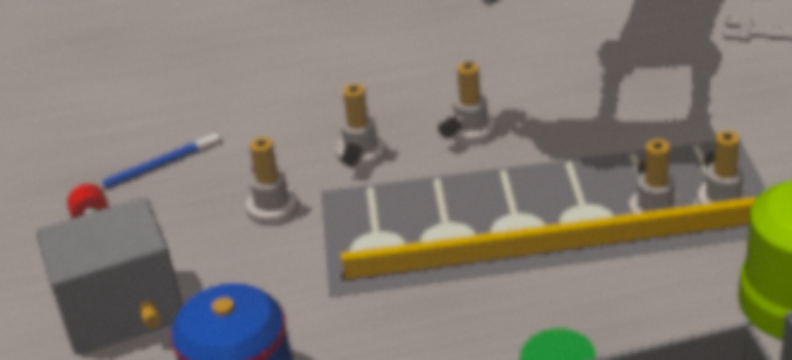

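Call:
arm_command:
  commands:
    - [6.5,[-0.3,0,-3],0]
    - [6.5,[0,0,-3],0]
    - [6.5,[0,0,-3],0]
    - [6.5,[0,0,-2.1],0]
    - [6,[0,0,0],0]
    - [4,[0,0,0],0]
    - [4,[0,0,0],0]
    - [1.8,[0,0,0],0]
    - [1.8,[0,0,0],0]
    - [1.8,[0,0,0],0]
    - [1.8,[0,0,0],0]

```text
clock: 23.1
position: [0.4318, -0.042, 0.0656]
ee_rot: [-0.677, 0.678, 0.203, -0.201]
contact_force: [0.6, 1.7, 6.1]
width: 0.0208
```

Call:
arm_command:
  commands:
    - [1.8,[0,0,3],0]
    - [1.8,[0,0,4],-0.14]
    - [1.8,[0,0,2],-0.14]
    - [1.8,[1,0.4,0],-0.14]
    - [1.8,[1,0.4,0],-0.14]
    - [1.8,[1.2,0.5,0],-0.14]
    - [1.8,[1.2,0.5,0],-0.14]
    - [1.8,[1.2,0.5,0],-0.14]
    - [1.8,[1.2,0.5,0],-0.14]
    - [1.8,[1.2,0.5,0],-0.14]
    - [1.8,[1.2,0.5,0],-0.14]
    - [1.8,[1.2,0.5,0],-0.14]

```text
clock: 24.3
position: [0.5345, 0.0013, 0.1542]
ee_rot: [-0.626, 0.626, -0.329, 0.328]
contact_force: [-0.2, -0.2, -1.8]
width: 0.0208
```

Call:
arm_command:
  commands:
    - [1.8,[1.3,0.5,0],-0.14]
    - [1.8,[1.3,0.5,0],-0.14]
    - [1.8,[1.3,0.5,0],-0.14]
    - [1.8,[1.3,0.5,0],-0.14]
    - [1.8,[1.2,0.4,0],-0.14]
    - [1.8,[0,0,0],-0.022]
    - [1.8,[0,0,0],0]
    - [1.8,[0,0,0],0]
    - [1.8,[0,0,0],0]

```text
clock: 25.2
position: [0.5978, 0.0249, 0.1545]
ee_rot: [0.471, -0.472, 0.527, -0.527]
contact_force: [-0.0, 0.8, -1.1]
width: 0.0209
```

```bash
python3 held.py .0656; python3 look.py w13
```

```text
TCP [0.5978 0.0249 0.1545] xang -1.6811 hole [315.9 350.4] 528 axis [0.5968 0.0248 0.1669] off [-0.001  -0.0001]
row coords x,y mm -11.9 32.3 places y [162.5, 97.5, 32.5, -32.5, -97.5, -162.5]
[0.598  0.0249 0.1545] -1.6813 25.25
ax [0.6239 0.1523] row 0.9 162.0 uv [ 83. 230.] zt 0.0802 ang 2.981 turn 0.05 nr 0.0351 745
ax [0.6163 0.0875] row 0.6 96.7 uv [201. 231.] zt 0.0804 ang 3.009 turn 0.021 nr 0.0351 662
```

View pics/w13.png

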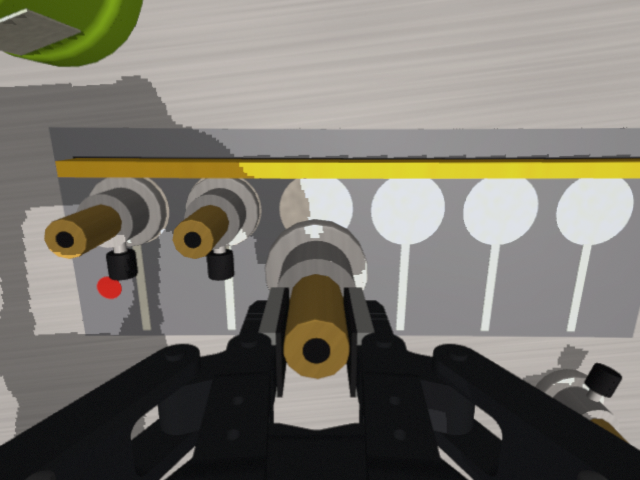

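Call:
arm_command:
  commands:
    - [1.8,[0.6,-0.05,-2.5],0]
    - [1.8,[0,0,-3],0]
    - [1.8,[0,0,-2],0]
    - [1.8,[0,0,-0.9],0]
    - [1.8,[0,0,-0.3],0]
    - [1.8,[0,0,-0.1],0]
    - [1.8,[0.2,-0.02,0],0]
    - [1.8,[0.1,-0.01,0],0]
    - [1.8,[0,0,-0.1],0]
    - [1.8,[0,0,0],0]

```text
clock: 26.3
position: [0.6079, 0.0243, 0.0658]
ee_rot: [-0.472, 0.471, -0.527, 0.527]
contact_force: [-0.3, 0.3, -2.0]
width: 0.0205
```

Call:
arm_command:
  commands:
    - [1.8,[0.1,-0.01,0],0]
    - [1.8,[0,0,0],0]

```text
clock: 26.5
position: [0.6086, 0.0242, 0.0657]
ee_rot: [0.471, -0.472, 0.527, -0.527]
contact_force: [-0.9, -1.3, 1.5]
width: 0.0207
```

Call:
arm_command:
  commands:
    - [1.8,[0.1,-0.01,0],0]
    - [1.8,[0,0,0],0]

```text
clock: 26.7
position: [0.6089, 0.0242, 0.0658]
ee_rot: [0.471, -0.472, 0.527, -0.527]
contact_force: [-3.8, 0.1, 3.9]
width: 0.021
```

Call:
arm_command:
  commands:
    - [2.6,[0,0,0],0]
    - [3.4,[0,0,0],0]
    - [4,[0,0,0],0]
    - [4,[0,0,0],0]
    - [4,[0,0,1],0]
    - [4,[0,0,3],0]
    - [5,[0,0,4],0]
    - [6,[-2.5,-2,3],-0.11]
    - [7,[-3,-3,0],-0.11]
    - [7,[-3,-3,0],-0.11]
    - [7,[-3,-3,0],0]
    - [7,[-3,-3,0],0]

```text
clock: 27.9
position: [0.4637, -0.1168, 0.1765]
ee_rot: [-0.379, 0.378, -0.597, 0.598]
contact_force: [-0.0, -0.4, 0.0]
width: 0.0701
```

Call:
arm_command:
  commands:
    - [7,[-2.5,-3,0],0]
    - [7,[-0.4,-1.1,0],0]
    - [7,[0,0,0],0]
    - [7,[0,0,0],0]

```text
clock: 28.3
position: [0.4366, -0.1567, 0.176]
ee_rot: [-0.379, 0.378, -0.597, 0.598]
contact_force: [-0.2, 0.5, -0.2]
width: 0.0699
```

```bash
python3 look.py w14
```

```text
[ 0.4366 -0.1567  0.176 ] -2.0127 28.3
ax [ 0.4962 -0.2542] row -80.9 -256.2 uv [436.  70.] zt 0.0807 ang -3.046 turn -0.207 nr 0.0336 723
ax [ 0.4353 -0.1567] row -152.3 -166.0 uv [317. 242.] zt 0.0805 ang -0.411 turn -2.842 nr 0.0322 651
```

View pics/w14.png

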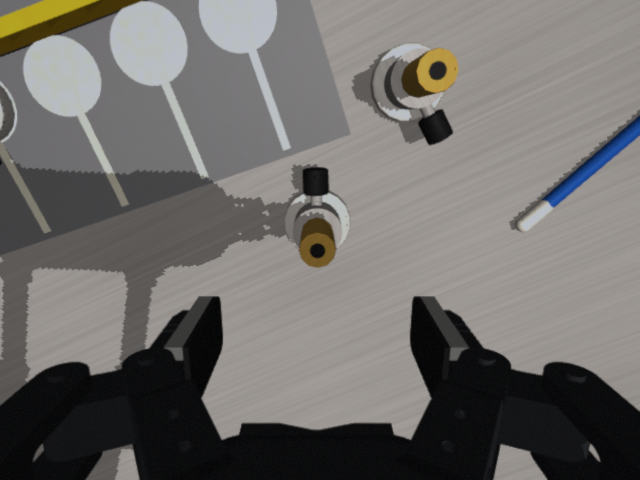

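Call:
arm_command:
  commands:
    - [6.5,[-0.1,0,-3],0]
    - [6.5,[0,0,-3],0]
    - [6.5,[0,0,-3],0]
    - [6.5,[0,0,-2.1],0]
    - [6,[0,0,0],0]
    - [4,[0,0,0],0]
    - [4,[0,0,0],0]
    - [1.8,[0,0,0],0]
    - [1.8,[0,0,0],0]
    - [1.8,[0,0,0],0]
    - [1.8,[0,0,0],0]

```text
clock: 29.45
position: [0.4357, -0.1571, 0.0657]
ee_rot: [-0.379, 0.378, -0.597, 0.598]
contact_force: [-0.5, 2.6, 6.6]
width: 0.0211
```

Call:
arm_command:
  commands:
    - [1.8,[0,0,3],0]
    - [1.8,[0,0,4],0.14]
    - [1.8,[0,0,2],0.14]
    - [1.8,[0,0,0],0.14]
    - [1.8,[0.7,0.5,0],0.14]
    - [1.8,[0.8,0.6,0],0.14]
    - [1.8,[0.8,0.6,0],0.14]
    - [1.8,[0.8,0.6,0],0.14]
    - [1.8,[0.8,0.6,0],0.14]
    - [1.8,[0.8,0.6,0],0.14]
    - [1.8,[0.8,0.6,0],0.14]
    - [1.8,[0.8,0.6,0],0.14]

```text
clock: 30.65
position: [0.4974, -0.1097, 0.1543]
ee_rot: [-0.688, 0.688, -0.164, 0.163]
contact_force: [-0.4, 0.3, -1.7]
width: 0.0208
```

Call:
arm_command:
  commands:
    - [1.8,[0.8,0.6,0],0.14]
    - [1.8,[0.8,0.6,0],0.14]
    - [1.8,[0.8,0.6,0],0.14]
    - [1.8,[0.8,0.6,0],0.14]
    - [1.8,[0.8,0.6,0],0.14]
    - [1.8,[0.8,0.6,0],0.14]
    - [1.8,[0.8,0.6,0],0.14]
    - [1.8,[0.8,0.6,0],0.14]
    - [1.8,[0.8,0.6,0],0.14]
    - [1.8,[0.8,0.6,0],0.14]
    - [1.8,[0.8,0.4,0],0.14]
    - [1.8,[0.5,0,0],0.14]

```text
clock: 31.85
position: [0.5907, -0.0454, 0.1542]
ee_rot: [0.581, -0.581, -0.403, 0.403]
contact_force: [-0.2, -0.1, -2.2]
width: 0.0208
```

Call:
arm_command:
  commands:
    - [1.8,[0,0,0],0.14]
    - [1.8,[0,0,0],0.091]
    - [1.8,[0,0,0],0]
    - [1.8,[0,0,0],0]
    - [1.8,[0,0,0],0]

```text
clock: 32.35
position: [0.5904, -0.046, 0.1544]
ee_rot: [0.532, -0.532, -0.466, 0.466]
contact_force: [0.3, 0.4, -1.1]
width: 0.0208
```

```bash
python3 held.py .0657; python3 look.py w15
```

```text
TCP [ 0.5904 -0.046   0.1544] xang 1.4375 hole [316.  353.8] 523 axis [ 0.5927 -0.0465  0.1667] off [ 0.0023 -0.0005]
row coords x,y mm -8.0 -39.0 places y [162.5, 97.5, 32.5, -32.5, -97.5, -162.5]
[ 0.5905 -0.0459  0.1544] 1.4379 32.4
ax [0.6153 0.087 ] row -0.3 96.1 uv [554. 262.] zt 0.0801 ang 2.976 turn 0.054 nr 0.0324 874
ax [0.6079 0.0235] row -0.7 32.2 uv [440. 264.] zt 0.0802 ang 3.043 turn -0.013 nr 0.0321 774
```

View pics/w15.png

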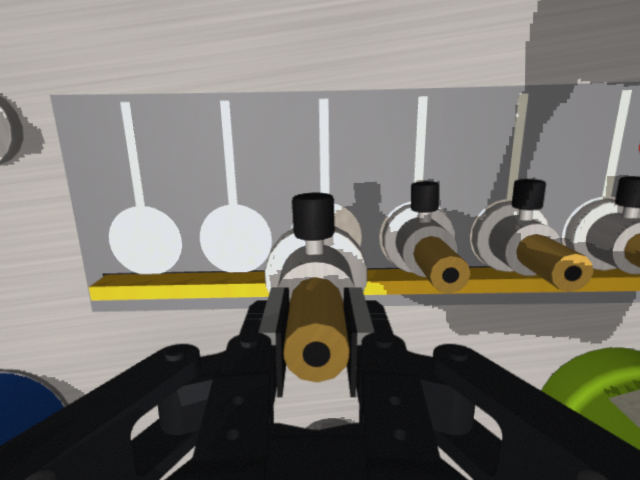

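Call:
arm_command:
  commands:
    - [1.8,[0.67,0.58,-2],0]
    - [1.8,[0,0,-3],0]
    - [1.8,[0,0,-2.5],0]
    - [1.8,[0,0,-0.9],0]
    - [1.8,[0,0,-0.3],0]
    - [1.8,[0,0,-0.1],0]
    - [1.8,[0.1,-0.01,0],0]
    - [1.8,[0,0,0],0]

```text
clock: 33.25
position: [0.5995, -0.0404, 0.0678]
ee_rot: [-0.531, 0.533, 0.467, -0.465]
contact_force: [0.6, 0.3, -2.1]
width: 0.0208
```

```bash
python3 held.py .0657
```

```text
TCP [ 0.5995 -0.0404  0.0678] xang 1.4389 hole [316.1 353.7] 517 axis [ 0.6017 -0.0409  0.0801] off [ 0.0022 -0.0005]
row coords x,y mm 0.3 -32.5 places y [162.5, 97.5, 32.5, -32.5, -97.5, -162.5]
```

Call:
arm_command:
  commands:
    - [1.8,[0,0,-0.2],0]
    - [1.8,[0.1,-0.01,0],0]
    - [1.8,[0,0,0],0]

```text
clock: 33.6
position: [0.5994, -0.0405, 0.0657]
ee_rot: [-0.532, 0.532, 0.466, -0.466]
contact_force: [-1.5, -0.4, 5.8]
width: 0.0212
```

Call:
arm_command:
  commands:
    - [1.8,[0.1,-0.01,0],0]
    - [1.8,[0,0,0],0]

```text
clock: 33.8
position: [0.5996, -0.0405, 0.0658]
ee_rot: [0.532, -0.532, -0.466, 0.466]
contact_force: [-3.7, 0.4, 7.4]
width: 0.0205
```

Call:
arm_command:
  commands:
    - [2.6,[0,0,0],0]
    - [3.4,[0,0,0],0]
    - [4,[0,0,0],0]
    - [4,[0,0,0],0]
    - [4,[0,0,1],0]
    - [4,[0,0,3],0]
    - [5,[0,0,4],0]
    - [6,[-1.5,-2,3],0.12]
    - [7,[-2,-3.5,0],0.12]
    - [7,[-2,-4,0],0]
    - [7,[-2,-4,0],0]
    - [7,[-2,-4,0],0]

```text
clock: 35.0
position: [0.5047, -0.2167, 0.1755]
ee_rot: [-0.472, 0.473, 0.527, -0.526]
contact_force: [0.5, 0.7, -0.0]
width: 0.0702
```

Call:
arm_command:
  commands:
    - [7,[-0.8,-3.9,0],0]
    - [7,[0,0,0],0]
    - [7,[0,0,0],0]

```text
clock: 35.3
position: [0.4972, -0.2552, 0.175]
ee_rot: [-0.473, 0.473, 0.526, -0.525]
contact_force: [0.6, 0.8, 1.5]
width: 0.07
```

```bash
python3 look.py w16
```

```text
[ 0.4972 -0.2552  0.175 ] 1.6766 35.3
ax [ 0.4958 -0.2545] row -81.3 -256.5 uv [318. 239.] zt 0.0804 ang -3.069 turn -0.183 nr 0.0324 654
```

View pics/w16.png

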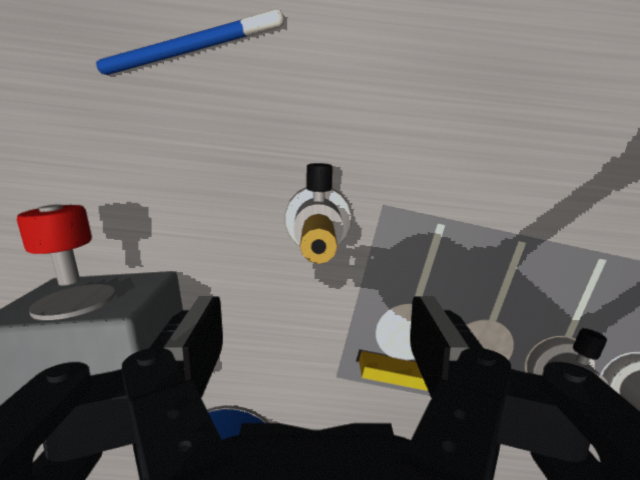

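Call:
arm_command:
  commands:
    - [6.5,[-0.1,0.05,-3],0]
    - [6.5,[0,0,-3],0]
    - [6.5,[0,0,-3],0]
    - [6.5,[0,0,-2],0]
    - [6,[0,0,0],0]
    - [4,[0,0,0],0]
    - [4,[0,0,0],0]
    - [1.8,[0,0,0],0]
    - [1.8,[0,0,0],0]
    - [1.8,[0,0,0],0]
    - [1.8,[0,0,0],0]

```text
clock: 36.45
position: [0.4972, -0.2541, 0.0659]
ee_rot: [-0.472, 0.473, 0.527, -0.526]
contact_force: [-0.2, 2.2, 6.3]
width: 0.021
```

Call:
arm_command:
  commands:
    - [1.8,[0,0,3],0]
    - [1.8,[0,0,4],-0.1]
    - [1.8,[0,0,2],-0.098]
    - [1.8,[1,1.5,0],0]
    - [1.8,[1.3,2.2,0],0]
    - [1.8,[1.3,2.2,0],0]
    - [1.8,[1.3,2.2,0],0]
    - [1.8,[1.3,2.2,0],0]
    - [1.8,[1.3,2.2,0],0]
    - [1.8,[1.3,2.4,0],0]
    - [1.8,[0,0,0],0]
    - [1.8,[0,0,0],0]

```text
clock: 37.65
position: [0.584, -0.1046, 0.1541]
ee_rot: [0.522, -0.521, -0.477, 0.478]
contact_force: [0.4, -0.2, -2.5]
width: 0.0208
```

```bash
python3 held.py .0659; python3 look.py w17
```

```text
TCP [ 0.584  -0.1046  0.1541] xang 1.4824 hole [315.8 347.7] 526 axis [ 0.5842 -0.1049  0.1662] off [ 0.0002 -0.0003]
row coords x,y mm -10.0 -98.0 places y [162.5, 97.5, 32.5, -32.5, -97.5, -162.5]
[ 0.5838 -0.1051  0.1541] 1.4815 37.7
ax [ 0.6   -0.041] row -1.3 -32.8 uv [429. 268.] zt 0.0802 ang 3.026 turn 0.004 nr 0.0319 760
ax [0.608 0.023] row -0.6 31.7 uv [543. 272.] zt 0.08 ang 3.015 turn 0.015 nr 0.0321 863
```

View pics/w17.png

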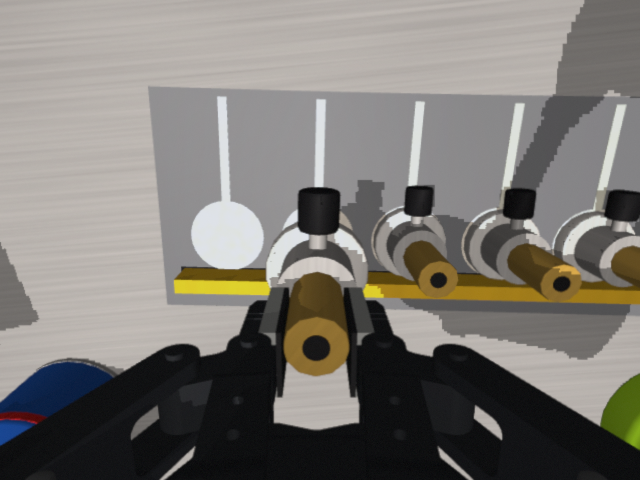

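Call:
arm_command:
  commands:
    - [1.8,[0.6,0,-2],0]
    - [1.8,[0,0,-3],0]
    - [1.8,[0,0,-2.5],0]
    - [1.8,[0,0,-0.9],0]
    - [1.8,[0,0,-0.3],0]
    - [1.8,[0.1,-0.01,-0.1],0]
    - [1.8,[0.1,-0.01,0],0]
    - [1.8,[0,0,0],0]

```text
clock: 38.55
position: [0.5935, -0.1055, 0.0678]
ee_rot: [-0.521, 0.523, 0.478, -0.476]
contact_force: [0.5, -0.4, -1.7]
width: 0.0206
```

```bash
python3 held.py .0659
```

```text
TCP [ 0.5935 -0.1055  0.0678] xang 1.4809 hole [315.9 347.6] 517 axis [ 0.5936 -0.1057  0.0799] off [ 0.0001 -0.0003]
row coords x,y mm -0.6 -97.8 places y [162.5, 97.5, 32.5, -32.5, -97.5, -162.5]
```

Call:
arm_command:
  commands:
    - [1.8,[0,0,-0.1],0]
    - [1.8,[0.1,0,-0.1],0]
    - [1.8,[0,0,0],0]

```text
clock: 38.9
position: [0.5931, -0.105, 0.066]
ee_rot: [-0.522, 0.522, 0.477, -0.477]
contact_force: [-3.0, 0.1, 7.4]
width: 0.0205
```

Call:
arm_command:
  commands:
    - [1.8,[0.1,-0.01,0],0]
    - [1.8,[0,0,0],0]

```text
clock: 39.1
position: [0.5933, -0.105, 0.066]
ee_rot: [0.522, -0.521, -0.477, 0.478]
contact_force: [-3.8, -0.2, 7.2]
width: 0.0206
```

Release and take an overview of the whole row.

Call:
arm_command:
  commands:
    - [2.6,[0,0,0],0]
    - [3.4,[0,0,0],0]
    - [4,[0,0,0],0]
    - [4,[0,0,0],0]
    - [4,[0,0,1],0]
    - [4,[0,0,3],0]
    - [5,[0,0,4],0]
    - [6,[0,3,4],0]
    - [7,[0,4,4],0]
    - [7,[0,4,4],0]
    - [7,[0,0,0],0]
    - [7,[0,0,0],0]

```text
clock: 40.3
position: [0.5946, -0.0039, 0.2567]
ee_rot: [-0.521, 0.522, 0.478, -0.477]
contact_force: [0.6, -0.9, -0.2]
width: 0.0699
```

```bash
python3 look.py w18; python3 - <<'E'
from meas import *
row(cam('wrist'))
for n,(x,y,w,h) in dict(scene=(90,170,330,150),side=(250,160,180,180)).items():
    d=cam(n); c=d['pixels'][y:y+h,x:x+w,::-1]; f=min(800/w,600/h); cv2.imwrite(f'pics/{n}18.png',cv2.resize(c,None,fx=f,fy=f,interpolation=cv2.INTER_CUBIC))
E
```

```text
[ 0.5946 -0.0039  0.2567] 1.4829 40.3
ax [ 0.5918 -0.1048] row -2.4 -97.1 uv [191. 219.] zt 0.0804 ang 3.041 turn -0.01 nr 0.0326 390
ax [ 0.6004 -0.0414] row -1.0 -33.2 uv [272. 222.] zt 0.0804 ang 3.033 turn -0.002 nr 0.0324 383
ax [0.6084 0.0233] row -0.2 32.0 uv [351. 224.] zt 0.0804 ang 3.054 turn -0.023 nr 0.0327 379
ax [0.6157 0.0871] row 0.0 96.3 uv [431. 226.] zt 0.0803 ang 2.993 turn 0.038 nr 0.0328 385
ax [0.6228 0.1524] row -0.2 162.0 uv [511. 227.] zt 0.0802 ang 2.99 turn 0.041 nr 0.0326 414
red [(array([517.3, 150.5]), array([0.5665, 0.1845, 0.    ]))]
bar ((633.5397338867188, -11.961990356445312), (391.3634338378906, 13.196455001831055), 83.54542541503906) 0.02550220062291344
```

View pics/w18.png

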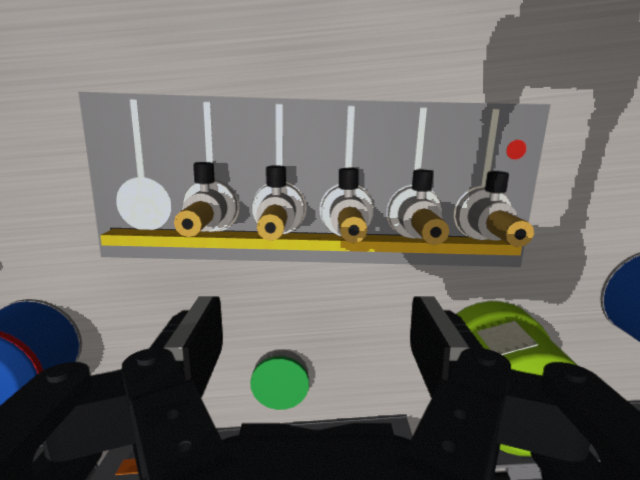

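View pics/side18.png

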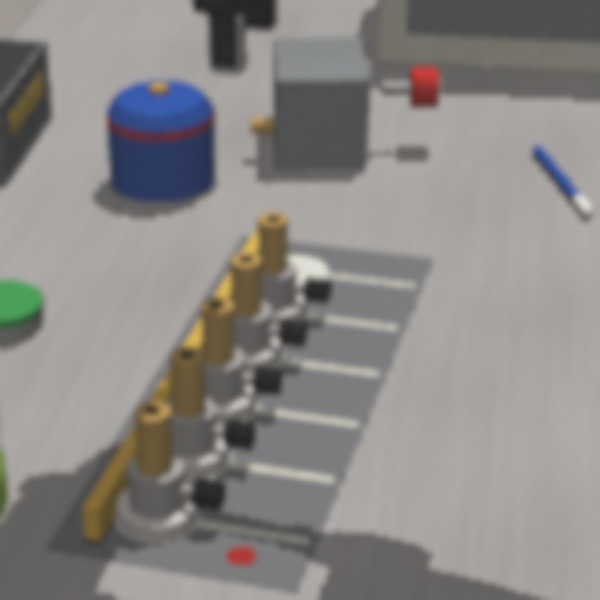

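Call:
arm_command:
  commands:
    - [6,[0,-4,-3],0]
    - [5,[-0.2,-4,-3],0]
    - [4.2,[0,-2.1,-2],0]
    - [4.2,[0,0,0],0]
    - [4.2,[0,0,-4],0]
    - [4.2,[0,0,-3],0]
    - [4.2,[0,0,-2],0]
    - [4.2,[0,0,-1.6],0]
    - [4.2,[0,0,0],0]
    - [4.2,[0,0,0],0]

```text
clock: 41.5
position: [0.5926, -0.1053, 0.0694]
ee_rot: [0.522, -0.522, -0.477, 0.477]
contact_force: [0.8, 0.2, 0.8]
width: 0.0422
```

```bash
python3 st.py;python3 held.py .0660
```

```text
[ 0.5926 -0.1053  0.0694] xang 1.4809 [0.8 0.2 0.8] 0.0422 [-0.29  0.46  1.7   0.    0.98 -1.77] 41.5
TCP [ 0.5926 -0.1053  0.0694] xang 1.4809 hole [317.8 343.7] 496 axis [ 0.5914 -0.1048  0.0814] off [-0.0012  0.0004]
row coords x,y mm -2.8 -97.2 places y [162.5, 97.5, 32.5, -32.5, -97.5, -162.5]
```

Call:
arm_command:
  commands:
    - [3,[0,0,0],0]
    - [1.8,[0,0,0],0]
    - [1.8,[0,0,0],0]
    - [1.8,[0,0,0],0]
    - [1.8,[0,0,0],0]
  grip_force: 25

```text
clock: 42.05
position: [0.5932, -0.1054, 0.0704]
ee_rot: [-0.521, 0.523, 0.478, -0.476]
contact_force: [0.1, 2.1, 5.3]
width: 0.0214
```

Call:
arm_command:
  commands:
    - [1.8,[0.1,-0.01,0],0]
    - [1.8,[0,0,0],0]

```text
clock: 42.25
position: [0.5934, -0.1053, 0.0704]
ee_rot: [-0.522, 0.522, 0.477, -0.477]
contact_force: [-1.8, 1.8, 6.9]
width: 0.0209
```

Call:
arm_command:
  commands:
    - [1.8,[0.1,-0.01,0],0]
    - [1.8,[0,0,0],0]

```text
clock: 42.45
position: [0.5937, -0.1054, 0.0705]
ee_rot: [0.522, -0.522, -0.477, 0.477]
contact_force: [-2.8, 1.8, 8.9]
width: 0.0211
```

Call:
arm_command:
  commands:
    - [1.8,[0,0,0.1],0]
    - [1.8,[0,0,0],0]

```text
clock: 42.65
position: [0.5938, -0.1055, 0.0705]
ee_rot: [0.522, -0.522, -0.477, 0.477]
contact_force: [-2.0, 1.5, 5.4]
width: 0.0212
```

Call:
arm_command:
  commands:
    - [1.8,[0.1,0,0.1],0]
    - [1.8,[0,0,0],0]

```text
clock: 42.85
position: [0.5952, -0.1057, 0.0706]
ee_rot: [0.522, -0.522, -0.477, 0.477]
contact_force: [-0.2, 0.7, -1.4]
width: 0.0214
```

Call:
arm_command:
  commands:
    - [1.8,[0.1,-0.01,0.05],0]
    - [1.8,[0,0,0],0]

```text
clock: 43.05
position: [0.5957, -0.1057, 0.0709]
ee_rot: [0.522, -0.521, -0.477, 0.478]
contact_force: [-1.7, -0.4, -3.3]
width: 0.0212
```

Call:
arm_command:
  commands:
    - [1.8,[0.1,-0.01,0],0]
    - [1.8,[0,0,0],0]

```text
clock: 43.25
position: [0.5963, -0.1058, 0.0712]
ee_rot: [0.523, -0.521, -0.476, 0.478]
contact_force: [-3.5, -0.1, -2.4]
width: 0.021
```

```bash
python3 held.py .0706
```

```text
TCP [ 0.5963 -0.1058  0.0712] xang 1.4811 hole [315.8 341. ] 482 axis [ 0.5968 -0.1061  0.0786] off [ 0.0005 -0.0003]
row coords x,y mm 2.7 -97.8 places y [162.5, 97.5, 32.5, -32.5, -97.5, -162.5]
```

Call:
arm_command:
  commands:
    - [1.8,[-0.15,0.02,-0.1],0]
    - [1.8,[0,0,0],0]
    - [2.6,[0,0,0],0]
    - [3.4,[0,0,0],0]
    - [4,[0,0,0],0]
    - [4,[0,0,0],0]

```text
clock: 43.9
position: [0.5965, -0.1057, 0.0711]
ee_rot: [-0.522, 0.522, 0.477, -0.477]
contact_force: [0.6, 0.7, -0.3]
width: 0.04
```

```bash
python3 held.py .0707
```

```text
TCP [ 0.5965 -0.1057  0.0711] xang 1.481 hole [317.4 334.8] 492 axis [ 0.5948 -0.1054  0.0784] off [-0.0017  0.0004]
row coords x,y mm 0.6 -97.3 places y [162.5, 97.5, 32.5, -32.5, -97.5, -162.5]
```

Call:
arm_command:
  commands:
    - [4,[0,0,1],0]
    - [4,[0,0,3],0]
    - [5,[0,0,4],0]
    - [6,[0,3,4],0]
    - [7,[0,4,4],0]
    - [7,[0,4,2],0]
    - [7,[0,0,0],0]
    - [7,[0,0,0],0]

```text
clock: 44.75
position: [0.596, 0.0004, 0.2473]
ee_rot: [-0.521, 0.522, 0.478, -0.477]
contact_force: [0.3, -0.2, 0.1]
width: 0.0699
```

```bash
python3 look.py w19; python3 look.py w19b
```

```text
[5.960e-01 4.000e-04 2.473e-01] 1.4831 44.75
ax [ 0.5936 -0.105 ] row -0.7 -97.0 uv [182. 222.] zt 0.0805 ang 3.054 turn -0.023 nr 0.0327 416
ax [ 0.6006 -0.0413] row -0.7 -33.0 uv [265. 224.] zt 0.0806 ang 3.046 turn -0.015 nr 0.0327 400
ax [0.6083 0.0235] row -0.3 32.3 uv [347. 226.] zt 0.0804 ang 3.057 turn -0.027 nr 0.0325 388
ax [0.6153 0.0877] row -0.5 96.9 uv [429. 228.] zt 0.0804 ang 3.009 turn 0.022 nr 0.0324 405
ax [0.6224 0.1525] row -0.6 162.1 uv [512. 229.] zt 0.0802 ang 2.988 turn 0.042 nr 0.0321 436
[ 5.955e-01 -5.000e-04  2.462e-01] 1.4817 44.8
ax [ 0.593  -0.1052] row -1.2 -97.4 uv [183. 224.] zt 0.0806 ang 3.041 turn -0.01 nr 0.0321 423
ax [ 0.6004 -0.0412] row -1.0 -32.9 uv [266. 226.] zt 0.0805 ang 3.048 turn -0.017 nr 0.0324 408
ax [0.6081 0.0235] row -0.5 32.3 uv [348. 228.] zt 0.0805 ang 3.06 turn -0.03 nr 0.0323 389
ax [0.6155 0.0874] row -0.2 96.5 uv [430. 229.] zt 0.0804 ang 2.998 turn 0.033 nr 0.0326 407
ax [0.6226 0.1526] row -0.4 162.1 uv [513. 230.] zt 0.0802 ang 2.989 turn 0.042 nr 0.0323 442
```

Call:
arm_command:
  commands:
    - [7,[0,-2,0],0.06]
    - [8,[-1,-4,0],0.1]
    - [8,[-1,-4,0],0.097]
    - [8,[-1,-4,0],0]
    - [8,[-1,-4,0],0]
    - [8,[-1,-4,0],0]
    - [8,[-1,-4,0],0]
    - [8,[-1,-4,0],0]
    - [8,[-1,-4,0],0]
    - [8,[-0.9,-4,-2],0]
    - [8,[0,-3.7,-3],0]
    - [8,[0,0,0],0]

```text
clock: 46.05
position: [0.5029, -0.4217, 0.1896]
ee_rot: [0.461, -0.455, -0.538, 0.539]
contact_force: [-1.4, -0.1, -0.9]
width: 0.0799
```

Call:
arm_command:
  commands:
    - [8,[0,0,-3],0]
    - [8,[0,0,-3],0]
    - [8,[0,0,0],0]
    - [8,[0,0,0],0]

```text
clock: 46.45
position: [0.5063, -0.4171, 0.1357]
ee_rot: [-0.457, 0.456, 0.54, -0.54]
contact_force: [-0.3, -0.4, 0.2]
width: 0.0797
```

```bash
python3 st.py; python3 - <<'E'
from meas import *
d=cam('wrist'); cv2.imwrite('pics/w20.png',d['pixels'][:,:,::-1])
H=d['hsv'].astype(int);R=((H[...,0]<6)|(H[...,0]>174))&(H[...,1]>150)&(H[...,2]>60)
b=max(blobs(R,100),key=lambda b:b[1][4]); print(b[0],onplane(d,[b[0]],.057)); p=depthpts(d,b[2]); print(np.percentile(p,[2,50,98],axis=0).round(4))
E
```

```text
[ 0.5063 -0.4171  0.1357] xang 1.7374 [-0.3 -0.4  0.2] 0.0797 [-0.8   0.47  1.49  0.    1.19 -2.53] 46.45
[314.3803035  263.63084546] [[ 0.51016319 -0.41751992  0.057     ]]
[[ 0.4948 -0.4341  0.0516]
 [ 0.5051 -0.4181  0.0714]
 [ 0.5191 -0.4022  0.0751]]
```

View pics/w20.png

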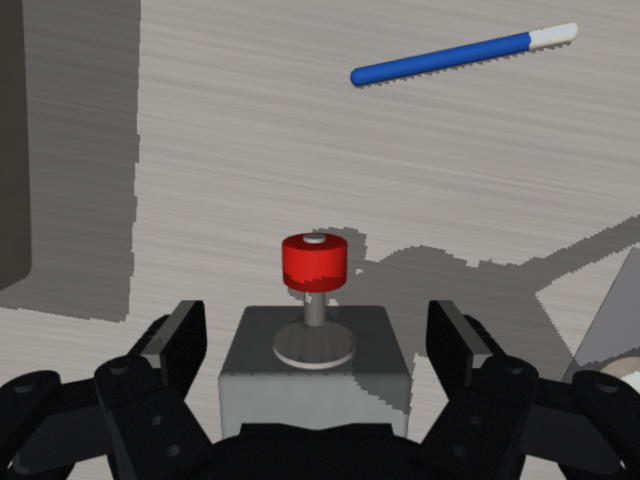

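Call:
arm_command:
  commands:
    - [8,[0.1,0,-3],0]
    - [8,[0,0,-3],0]
    - [8,[0,0,-2.1],0]
    - [8,[0,0,0],0]
    - [4,[0,0,0],0]
    - [4,[0,0,0],0]
    - [3,[0,0,0],0]
    - [3,[0,0,0],0]
    - [3,[0,0,0],0]
    - [3,[0,0,0],0]
  grip_force: 60

```text
clock: 47.5
position: [0.5086, -0.4176, 0.0575]
ee_rot: [-0.456, 0.458, 0.54, -0.54]
contact_force: [-0.3, 2.1, 5.8]
width: 0.0345
```

```bash
python3 - <<'E'
from h import *
d=cam('side'); cv2.imwrite('pics/s21.png',cv2.resize(d['pixels'][160:340,250:430,::-1],None,fx=3.3,fy=3.3,interpolation=cv2.INTER_CUBIC))
E
```

```text
(no output)
```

View pics/s21.png

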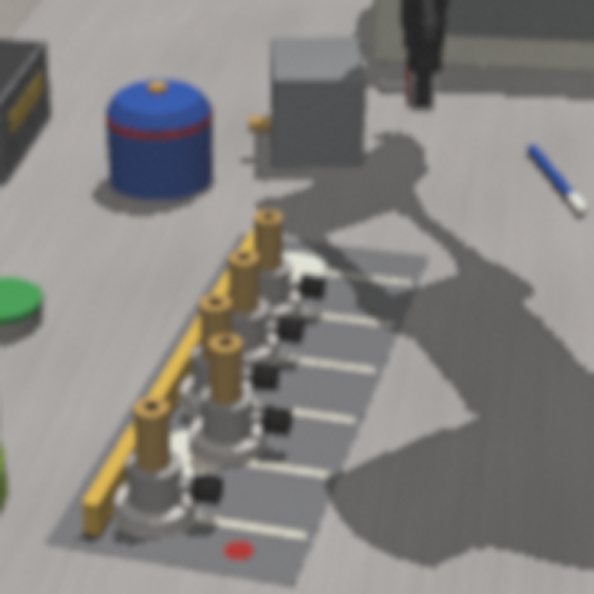

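Valve 2 has been knocked out of line. I'll release the knob, still pulled out, and put it back first.

Call:
arm_command:
  commands:
    - [5,[0,0,0],0]
    - [8,[0,0,0],0]
    - [8,[0,0,0],0]
    - [8,[0,0,0],0]
    - [8,[0,0,3],0]
    - [8,[0,0,4],0]
    - [8,[0,0,4],0]
    - [8,[0,0,4],0]
    - [8,[0.9,4,4],-0.09]
    - [8,[0.9,4,0],-0.09]
    - [8,[0.9,4,0],-0.09]
    - [8,[0.9,4,0],0]

```text
clock: 48.75
position: [0.5428, -0.2611, 0.2403]
ee_rot: [-0.525, 0.526, 0.473, -0.473]
contact_force: [0.6, 0.6, 0.2]
width: 0.0801
```

Call:
arm_command:
  commands:
    - [8,[0.9,4,0],0]
    - [8,[0.9,4,0],0]
    - [8,[0.9,4,0],0]
    - [8,[0.9,4,0],0]
    - [8,[0.9,4,0],0]
    - [8,[0.9,4,0],0]
    - [8,[0,3,0],0]
    - [8,[0,0,0],0]
    - [8,[0,0,0],0]

```text
clock: 49.65
position: [0.5966, 0.0079, 0.2398]
ee_rot: [-0.524, 0.525, 0.474, -0.474]
contact_force: [1.0, -0.4, -0.0]
width: 0.0798
```

```bash
python3 look.py w22
```

```text
[0.5966 0.0079 0.2398] 1.4697 49.65
ax [0.5921 0.0738] row -21.9 80.4 uv [402. 203.] zt 0.0803 ang 3.027 turn 0.003 nr 0.0325 424
ax [ 0.5931 -0.1051] row -1.2 -97.2 uv [168. 227.] zt 0.0804 ang 3.052 turn -0.021 nr 0.0321 440
ax [ 0.6006 -0.0412] row -0.8 -32.9 uv [254. 228.] zt 0.0805 ang 3.048 turn -0.018 nr 0.0326 414
ax [0.6081 0.0234] row -0.4 32.1 uv [338. 229.] zt 0.0805 ang 3.05 turn -0.02 nr 0.0324 420
ax [0.623  0.1521] row 0.1 161.7 uv [508. 230.] zt 0.0803 ang 2.979 turn 0.052 nr 0.0326 465
```

View pics/w22.png

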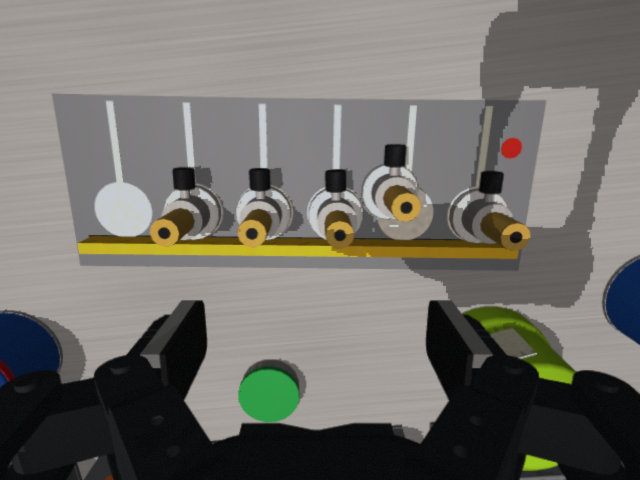

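Call:
arm_command:
  commands:
    - [6,[-0.1,1.6,-2],-0.14]
    - [4.4,[-0.1,1.7,-2],-0.14]
    - [4.2,[-0.1,1.7,-2],-0.14]
    - [4.2,[-0.15,1.6,-2],-0.14]
    - [4.2,[0,0,0],-0.11]
    - [4.2,[0,0,0],0]
    - [4.2,[0,0,0],0]

```text
clock: 50.4
position: [0.5927, 0.0723, 0.1603]
ee_rot: [-0.651, 0.652, 0.275, -0.275]
contact_force: [-0.3, 0.2, 0.4]
width: 0.0417
```

```bash
python3 look.py w23
```

```text
[0.5927 0.0723 0.1603] 0.7988 50.4
ax [0.6227 0.1529] row -0.3 162.4 uv [458. 187.] zt 0.0803 ang 3.009 turn 0.022 nr 0.0321 828
ax [0.5921 0.0738] row -22.0 80.5 uv [318. 245.] zt 0.0804 ang 3.042 turn -0.011 nr 0.0323 693
ax [0.6079 0.0244] row -0.8 33.1 uv [279. 315.] zt 0.0803 ang 3.114 turn -0.083 nr 0.032 634
ax [ 0.5848 -0.1036] row -9.5 -96.7 uv [106. 430.] zt 0.08 ang 3.039 turn -0.008 nr 0.0299 187
```

View pics/w23.png

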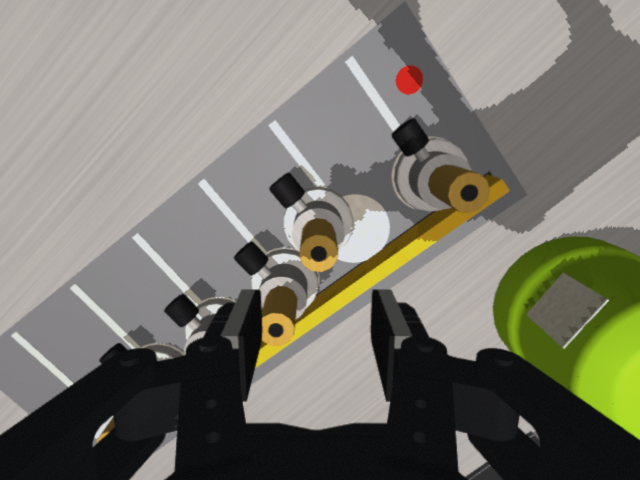

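Call:
arm_command:
  commands:
    - [4.2,[-0.05,0.15,-3],0]
    - [4.2,[0,0,-3],0]
    - [4.2,[0,0,-2.2],0]
    - [4.2,[0,0,-1],0]
    - [4.2,[0,0,0],0]
    - [3,[0,0,0],0]
    - [1.8,[0,0,0],0]
    - [1.8,[0,0,0],0]
    - [1.8,[0,0,0],0]
    - [1.8,[0,0,0],0]
  grip_force: 40

```text
clock: 51.45
position: [0.5928, 0.0749, 0.0694]
ee_rot: [-0.651, 0.652, 0.276, -0.274]
contact_force: [-0.8, -2.2, 7.0]
width: 0.0205
```

```bash
python3 st.py
```

```text
[0.5928 0.0749 0.0694] xang 0.7983 [-0.8 -2.2  7. ] 0.0205 [ 0.01  0.46  1.71 -0.    0.97 -0.79] 51.45
```

Call:
arm_command:
  commands:
    - [1.8,[0,0,1.5],0]
    - [1.8,[0,0,0.5],0]
    - [1.8,[0.6,0.5,0],0]
    - [1.8,[0.6,0.5,0],0]
    - [1.8,[0.68,0.5,0],0]
    - [1.8,[0,0,0],0]
    - [1.8,[0,0,0],0]

```text
clock: 52.15
position: [0.6104, 0.0904, 0.0873]
ee_rot: [0.652, -0.651, -0.274, 0.275]
contact_force: [0.4, 0.2, -2.8]
width: 0.021
```

```bash
python3 held.py .0694; python3 look.py w24
```

```text
TCP [0.6104 0.0904 0.0873] xang 0.7986 hole [316.2 345.7] 491 axis [0.6116 0.0891 0.0959] off [ 0.0012 -0.0013]
row coords x,y mm -4.3 97.8 places y [162.5, 97.5, 32.5, -32.5, -97.5, -162.5]
[0.6101 0.0902 0.0874] 0.7983 52.2
ax [0.608  0.0921] row -8.2 100.4 uv [316. 294.] zt 0.0877
```

View pics/w24.png

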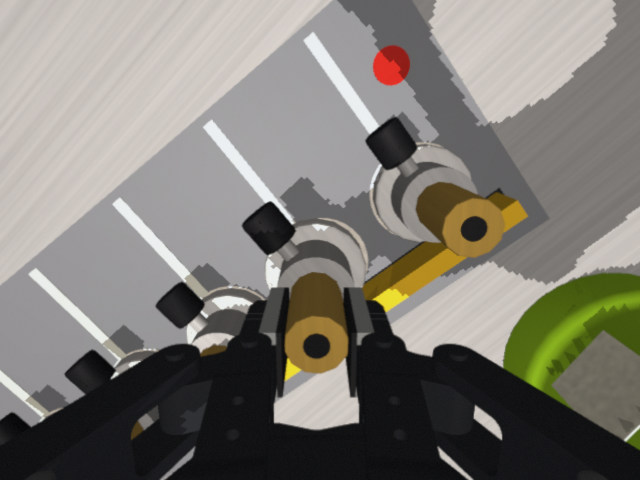

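Call:
arm_command:
  commands:
    - [1.8,[0,-0.06,-1],0]
    - [1.8,[0,0,-0.65],0]
    - [1.8,[0,0,0],0]
    - [1.8,[0.2,-0.02,0],0]
    - [1.8,[0.1,-0.01,0],0]
    - [1.8,[0,0,0],0]

```text
clock: 52.85
position: [0.614, 0.0892, 0.0717]
ee_rot: [-0.651, 0.652, 0.275, -0.274]
contact_force: [-0.8, -0.7, -2.2]
width: 0.0207
```

Call:
arm_command:
  commands:
    - [1.8,[0.1,-0.01,0],0]
    - [1.8,[0,0,0],0]

```text
clock: 53.05
position: [0.6148, 0.0891, 0.0716]
ee_rot: [-0.652, 0.652, 0.275, -0.275]
contact_force: [-0.2, -0.0, -1.9]
width: 0.0205
```

Call:
arm_command:
  commands:
    - [1.8,[0.1,-0.01,0],0]
    - [1.8,[0,0,0],0]

```text
clock: 53.25
position: [0.6157, 0.089, 0.0716]
ee_rot: [-0.652, 0.652, 0.275, -0.275]
contact_force: [-0.5, -0.3, -1.6]
width: 0.021
```

Call:
arm_command:
  commands:
    - [1.8,[0.1,-0.01,-0.1],0]
    - [1.8,[0,0,0],0]

```text
clock: 53.45
position: [0.6162, 0.0889, 0.0703]
ee_rot: [0.652, -0.651, -0.274, 0.275]
contact_force: [-0.3, 0.0, -2.4]
width: 0.0207
```

Call:
arm_command:
  commands:
    - [1.8,[0.1,-0.01,0],0]
    - [1.8,[0,0,0],0]

```text
clock: 53.65
position: [0.6167, 0.0888, 0.0703]
ee_rot: [0.652, -0.651, -0.274, 0.275]
contact_force: [-3.8, 0.4, -1.2]
width: 0.0206
```

```bash
python3 held.py .0694
```

```text
TCP [0.6167 0.0888 0.0703] xang 0.798 hole [316.2 345.9] 482 axis [0.6179 0.0875 0.0789] off [ 0.0012 -0.0014]
row coords x,y mm 2.2 96.9 places y [162.5, 97.5, 32.5, -32.5, -97.5, -162.5]
```

Contact with the bar (−3.8 N). Lower the last half millimetre, release, retreat, and check.

Call:
arm_command:
  commands:
    - [1.8,[-0.03,0,-0.1],0]
    - [2.6,[0,0,0],0]
    - [3.4,[0,0,0],0]
    - [4,[0,0,0],0]
    - [4,[0,0,1],0]
    - [4,[0,0,3],0]
    - [4.2,[0,0,4],0.14]
    - [5,[-1,-3,4],0.14]
    - [7,[-1,-4,4],0.14]
    - [7,[0,-2,1],0.14]
    - [7,[0,0,0],0.11]
    - [7,[0,0,0],0]

```text
clock: 54.9
position: [0.5991, 0.0038, 0.2352]
ee_rot: [-0.525, 0.526, 0.474, -0.472]
contact_force: [0.3, -0.0, -0.1]
width: 0.07
```

Call:
arm_command:
  commands:
    - [7,[0,0,0],0]
    - [7,[0,0,0],0]

```text
clock: 55.1
position: [0.5985, 0.0051, 0.2332]
ee_rot: [0.525, -0.525, -0.473, 0.474]
contact_force: [0.2, 0.3, 0.5]
width: 0.07
```

```bash
python3 look.py w25; python3 look.py w25b
```

```text
[0.5985 0.0051 0.2332] 1.4671 55.1
ax [ 0.5936 -0.1049] row -0.7 -96.9 uv [169. 227.] zt 0.0805 ang 3.059 turn -0.029 nr 0.0325 458
ax [ 0.6006 -0.0411] row -0.7 -32.8 uv [256. 228.] zt 0.0805 ang 3.049 turn -0.019 nr 0.0327 435
ax [0.6081 0.0236] row -0.5 32.4 uv [342. 229.] zt 0.0804 ang 3.061 turn -0.031 nr 0.0324 424
ax [0.6155 0.0878] row -0.3 96.9 uv [428. 229.] zt 0.0803 ang 3.008 turn 0.022 nr 0.0325 436
ax [0.6229 0.152 ] row 0.0 161.6 uv [514. 229.] zt 0.0803 ang 2.972 turn 0.058 nr 0.0327 483
[0.5985 0.0051 0.2331] 1.4676 55.15
ax [ 0.5936 -0.1047] row -0.7 -96.7 uv [169. 227.] zt 0.0805 ang 3.064 turn -0.033 nr 0.0325 460
ax [ 0.6008 -0.0408] row -0.6 -32.5 uv [256. 228.] zt 0.0804 ang 3.057 turn -0.027 nr 0.0328 434
ax [0.6082 0.0235] row -0.3 32.3 uv [342. 229.] zt 0.0804 ang 3.059 turn -0.029 nr 0.0326 425
ax [0.6151 0.0882] row -0.7 97.3 uv [428. 229.] zt 0.0803 ang 3.018 turn 0.012 nr 0.0321 439
ax [0.6233 0.152 ] row 0.4 161.6 uv [514. 229.] zt 0.0802 ang 2.974 turn 0.056 nr 0.033 488
```

View pics/w25.png

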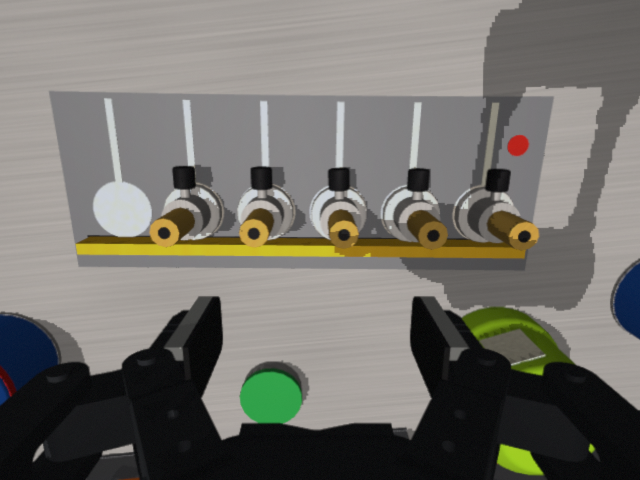

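Call:
arm_command:
  commands:
    - [7,[0,-2,1],0.07]
    - [8,[-1,-4,0],0.1]
    - [8,[-1,-4,0],0.1]
    - [8,[-1,-4,0],0]
    - [8,[-1,-4,0],0]
    - [8,[-1,-4,0],0]
    - [8,[-1,-4,0],0]
    - [8,[-1,-4,0],0]
    - [8,[-1,-4,0],0]
    - [8,[-1.1,-4,-2],0]
    - [8,[0,-4.2,-3],0]
    - [8,[0,0,0],0]

```text
clock: 56.4
position: [0.5055, -0.4196, 0.1891]
ee_rot: [0.46, -0.456, -0.538, 0.54]
contact_force: [1.0, 0.8, 0.1]
width: 0.08
```

Call:
arm_command:
  commands:
    - [8,[0,0,-3],0]
    - [8,[0,0,-2.7],0]
    - [8,[0,0,0],0]
    - [8,[0,0,0],0]

```text
clock: 56.8
position: [0.5081, -0.4154, 0.1376]
ee_rot: [-0.457, 0.456, 0.54, -0.54]
contact_force: [0.4, -0.1, 1.3]
width: 0.0796
```

```bash
python3 st.py
```

```text
[ 0.5081 -0.4154  0.1376] xang 1.7386 [ 0.4 -0.1  1.3] 0.0796 [-0.79  0.47  1.48  0.    1.19 -2.53] 56.8
```

Call:
arm_command:
  commands:
    - [8,[-0.1,-0.2,-3],0]
    - [8,[0,0,-3],0]
    - [8,[0,0,-2.4],0]
    - [8,[0,0,0],0]
    - [4,[0,0,0],0]
    - [4,[0,0,0],0]
    - [3,[0,0,0],0]
    - [3,[0,0,0],0]
    - [3,[0,0,0],0]
    - [3,[0,0,0],0]
  grip_force: 60

```text
clock: 57.8
position: [0.5075, -0.4178, 0.0561]
ee_rot: [-0.456, 0.457, 0.54, -0.539]
contact_force: [-1.0, 3.1, 6.6]
width: 0.0343
```

```bash
python3 - <<'E'
from h import *
d=cam('side'); cv2.imwrite('pics/s26.png',cv2.resize(d['pixels'][160:340,250:430,::-1],None,fx=3.3,fy=3.3,interpolation=cv2.INTER_CUBIC))
E
```

```text
(no output)
```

View pics/s26.png

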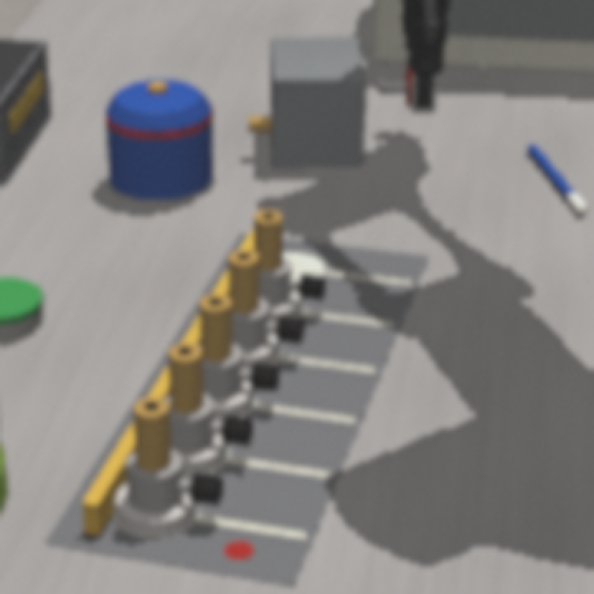

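Row intact, bar up. Push the knob home.

Call:
arm_command:
  commands:
    - [3,[0.5,0.08,0],0]
    - [3,[0.5,0.08,0],0]
    - [3,[0.5,0.09,0],0]
    - [3,[0.5,0.08,0],0]
    - [3,[0.5,0.09,0],0]
    - [3,[0.2,0.03,0],0]
    - [3,[0,0,0],0]
    - [3,[0,0,0],0]

```text
clock: 58.65
position: [0.5323, -0.4137, 0.056]
ee_rot: [0.457, -0.456, -0.539, 0.541]
contact_force: [-6.1, 1.5, 8.9]
width: 0.0341
```

Call:
arm_command:
  commands:
    - [5,[0,0,0],0]
    - [8,[0,0,0],0]
    - [8,[0,0,0],0]
    - [8,[0,0,0],0]
    - [8,[0,0,3],0]
    - [8,[0,0,4],0]
    - [8,[0,0,4],0]
    - [8,[0,0,4],0]
    - [8,[0.7,4,4],-0.09]
    - [8,[0.7,4,0],-0.09]
    - [8,[0.7,4,0],-0.09]
    - [8,[0.7,4,0],0]

```text
clock: 59.85
position: [0.5611, -0.2572, 0.2389]
ee_rot: [-0.525, 0.526, 0.473, -0.473]
contact_force: [0.7, -0.0, 0.2]
width: 0.0802
```

Call:
arm_command:
  commands:
    - [8,[0.7,4,0],0]
    - [8,[0.7,4,0],0]
    - [8,[0.7,4,0],0]
    - [8,[0.7,4,0],0]
    - [8,[0.7,4,0],0]
    - [8,[0,4,0],0]
    - [8,[0,2.5,0],0]
    - [8,[0,0,0],0]
    - [8,[0,0,0],0]
    - [8,[0,0,0],0]

```text
clock: 60.85
position: [0.596, 0.0055, 0.2384]
ee_rot: [-0.525, 0.525, 0.473, -0.474]
contact_force: [-0.1, -0.4, 0.5]
width: 0.0799
```

```bash
python3 look.py w27; python3 - <<'E'
from h import *
for n,(x,y,w,h) in dict(scene=(90,170,330,150),side=(250,160,180,180)).items():
    d=cam(n); c=d['pixels'][y:y+h,x:x+w,::-1]; f=min(800/w,600/h); cv2.imwrite(f'pics/{n}27.png',cv2.resize(c,None,fx=f,fy=f,interpolation=cv2.INTER_CUBIC))
    H=d['hsv'].astype(int);R=((H[...,0]<6)|(H[...,0]>174))&(H[...,1]>150)&(H[...,2]>80)
    print(n,[b[0].round(1) for b in blobs(R,15,300)])
E
```

```text
[0.596  0.0055 0.2384] 1.4673 60.85
ax [ 0.5935 -0.1046] row -0.8 -96.7 uv [173. 228.] zt 0.0805 ang 3.064 turn -0.034 nr 0.0324 436
ax [ 0.6006 -0.0411] row -0.7 -32.8 uv [257. 229.] zt 0.0805 ang 3.051 turn -0.021 nr 0.0326 419
ax [0.6082 0.0235] row -0.3 32.2 uv [342. 230.] zt 0.0804 ang 3.051 turn -0.021 nr 0.0326 418
ax [0.6154 0.0879] row -0.4 97.0 uv [426. 230.] zt 0.0804 ang 3.01 turn 0.02 nr 0.0324 419
ax [0.6227 0.1526] row -0.3 162.2 uv [511. 230.] zt 0.0802 ang 2.993 turn 0.038 nr 0.0323 465
scene [array([ 31.3, 243.2]), array([126.3, 256. ])]
side [array([375.2, 137. ]), array([368.3, 184.7]), array([322. , 326.4]), array([217., 354.])]
```

View pics/w27.png

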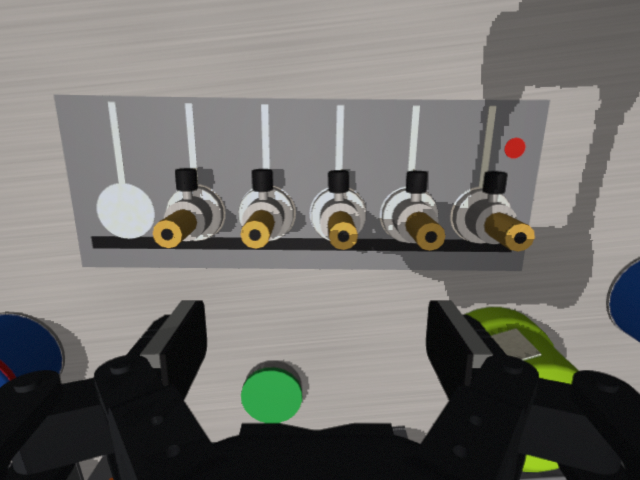

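View pics/side27.png

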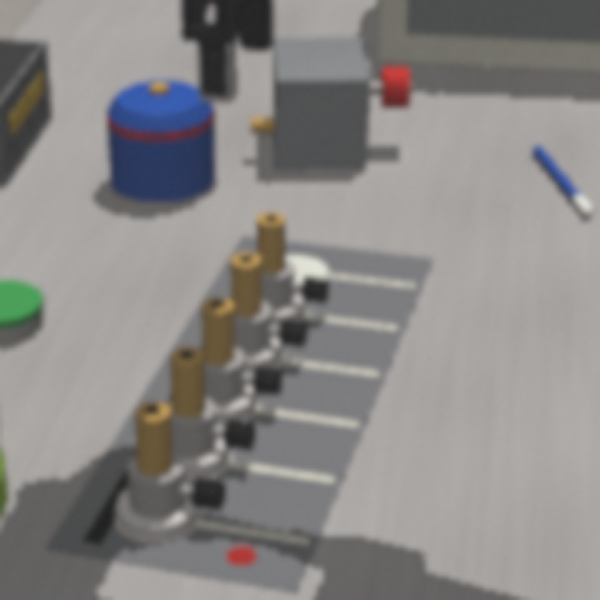

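View pics/scene27.png

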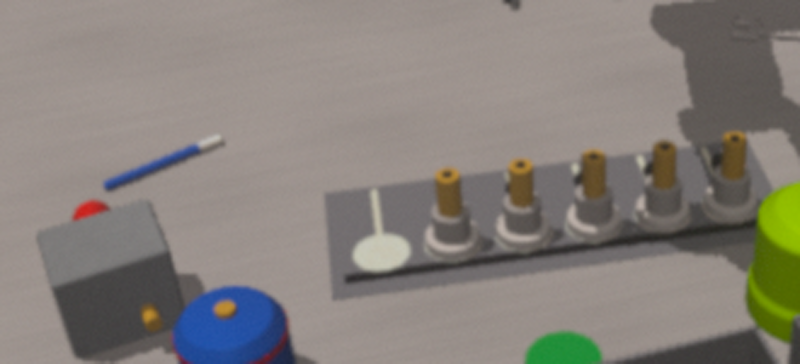

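```bash
python3 -c "
from rig import manip
print(manip.sign_off())"
```

```text
the job is handed in; nothing more can be done
None
```

The job is done and handed in at about 61 s. The air knob went out and the bar rose, the five valves now stand on lines 1 to 5 from the red dot, and the knob is back home with the bar down.

**Mended on the way:**
- **Valve on line 5:** it first stopped about 2 mm short of the bar because it was dragging on the bench. I regripped it and pushed it until it touched.
- **Valve on line 2:** it was knocked about 2 cm aside just before I was to push the knob in. I saw this in the side camera, put it back against the bar, and only then pushed the knob home.

**Last checks, with the bar down:**
- **Position:** all valve axes measure within about 0.8 mm of the line of marks and 0.8 mm along the row, with about 2 mm of camera calibration error on top.
- **Control knobs:** they point along their lines to within about 0.04 rad (2°).
- **Air knob:** it is at the same place in the picture as at the start.
- **Cartridges and housing:** no contact was felt, and the one cartridge and the housing that my final pictures show look unmoved. I did not re-measure them or check the other cartridge.

**Disagreements:** range readings of the valve tops came out about 2.5 mm higher than the stated 78 mm. The valve on line 4 was not pushed against the bar a second time. It lines up with its neighbours to within about 0.3 mm.

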